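# Open the code-locked steel box on the electronics bench

## Robot

A 6-joint arm with a two-finger parallel gripper is mounted at the origin on a cart in front of the work surface, level with it; the furniture and walls round the work are solid. World frame = base frame: x ahead of the robot, y to its left, z up, the work surface at z = 0. Lengths are in m, angles in rad, forces in N, time in s.
With the tool pointing down it reaches from about 0.425 to 0.95 m from the base axis. Payload 3.5 kg.
Tool frame: the origin (TCP) lies on the centre line of the jaws, within the pads' length; the fingertips stand 25 mm ahead of it and the grasp point (between the pads) lies 6 mm ahead of it (ctrl.finger_overhang is the distance from the TCP to the fingertips, in m); z points along the fingers, y is the line along which they close (so a half turn about z gives the same grasp; the last joint's range is limited). The gripper opens to 85 mm and grips with 20 to 120 N. Pads are 22 mm wide; open, the fingers measure 114 mm over their backs; the gripper's body (76 mm by 85 mm) begins 54 mm behind the grasp point. The pads swing forward as they close: fully open they stand 13 mm farther back than shut.
Start: joints at [1.03, 0.286, 1.577, -0, 1.279, -0.15], TCP at [0.257, 0.624, 0.256] pointing down, gripper open.
Joint ranges: [-2.77, 2.77], [-0.9, 2.22], [0.21, 2.48], [-1.53, 4.67], [0.24, 2.81], [-2.84, 2.84]. Speed limits (rad/s): [2.79, 2.79, 3.14, 3.14, 3.14, 3.14].

## Interface

Orientations are given as a unit quaternion [x, y, z, w].
In Python, from plant import get_state, imaging, job, ctrl gives the robot as it stands.
- The arm moves only by the tool jog_arm, never from a script. Its argument "increments" is a list of rows, each an object of numbers: "dx", "dy", "dz": the shift along the world's x, y, z each as a share of 12 cm, from -1 to 1; "ax", "ay", "az": the turn, a rotation vector about the world's x, y, z each as a share of pi/2 rad, from -1 to 1; "gripper": the gripper command: -1 is shut, 1 is fully open, values between are in proportion. A call has 1 to 10 rows; each row is the pose to reach, as a shift and turn from the pose commanded when the call began; what a row does not reach only later rows make up. A row lasts 1/10 s, in which the tool goes at most 50 mm and 8.59 degrees, less where a joint would pass 70% of its speed; a pose out of reach is approached as far as the arm can. A call with a number of a shift or a turn outside -1 to 1 is refused whole. A call with a gripper value outside its range is refused whole. The fingers move at their own pace and stop on an object; "force" is the grip in N (left out, the last holds). Time passes only in rows, so rows that repeat a pose let the fingers close. It gives the time, the measured TCP pose, the force, the opening and the grip force at its end, in the units of the state.
- get_state(): the state, without advancing time (a new reading comes with each control period).
- imaging.read_camera(name): name is "scene" or "side" or "wrist"; returns a dict with "frame" (400x640x3 uint8, blue, green, red), "depth" (400x640 float32, m along the optical axis (not along the pixel's ray), 0 where there is no reading), "camera_matrix" (3x3 intrinsics, pixels), "dist" ([k1, k2, p1, p2, k3] as OpenCV has them; the pictures are not rectified), "extrinsics" (4x4, takes a point from camera to world coordinates); the wrist camera has in their place "mount" (4x4, takes a point from camera to tool coordinates, whose origin is the TCP and whose axes are the flange's). Camera axes: x right, y up, looking along -z (the intrinsics and any distortion apply to the point x, -y, -z); pixel columns grow to the right and rows downward; lengths in m; the calibration is good to about 2 mm. A picture is of the moment at which its call begins: read the wrist's pose just before it.
- job.sign_off(): hands the job in; it is judged then, once.
The state is a dict: "time": time; "qpos": joint angles; "dq": joint speeds; "joint_efforts": joint torques, N m; "eef_pos": TCP position; "tcp_rot": TCP orientation; "contact_force": force on the tool from outside, world axes, zero at the start; "wrist_torque": the same for the moment, N m; "opening": opening from 0.0 (shut) to 1.0 (fully open); "finger_force": force on a finger pad.
Only numpy, scipy, OpenCV 4.12 (cv2) and the standard library are available. Lean on these libraries where they do the work, as an engineer would, in place of code of your own. Each camera call takes 0.05 s, during which the arm holds its last target. There are 200 camera calls.

## Task

Unlock and open the steel box: roll its three thumbwheels, stroking each lightly from above, until 4, 7 and 2 (left, middle, right) click in on the reading line, then slide the bolt's thumb piece fully to the right without forcing it. Last, take the hasp by its ear, swing the lid up to about 60 degrees and leave it standing there; leave the things round the box alone.

Things in the scene. Friction and masses are not known exactly. Their poses are not given: they have to be found in the camera images.
- lockbox: Grey steel lock box, fixed to the bench, about 158x240x92 mm. Origin: under the middle, at the feet; x to the back (hinge), y to the left, z up. It stands up to 6 mm lower where the feet are worn. Lock housing in front: x -84..-20, y -118..84, flat top at z 92 (mm). All listed poses may be 2 mm or more off all run long, so find surfaces by touch.
- bolt (a joint): Travel of the lock bolt, m: 0 locked, 0.018 fully drawn to the right (-y of the box). Friction about 2 N. A fin on it meets each wheel: with a wrong numeral on any wheel it stops after 0.002. It must not be pushed with more than 20 N.
- thumb_piece (a point): Top middle of the bolt's upright steel thumb piece in the housing's right end, at (-56, -82, 116) mm in the box frame when locked. It is 14 mm (x) by 7 mm (y) and stands 24 mm above the housing; the right wheel ends 32 mm to its left. Push it from its left side or pinch it.
- lid (a joint): Lid angle, rad: 0 shut, grows to 1.6 as the front edge rises. A stiff hinge holds it wherever it is left. The bolt passes through the hasp's eye and holds it shut until it is drawn.
- ear_top (a point): Top middle of the ear, the upright end of the steel hasp strap that lies over the housing's left part: at (-73, 62, 120) mm in the box frame when shut. The ear is 18 mm wide (y), 4 mm thick (x), 27 mm high: pinch it across its width and let it turn between the pads.
- lid_hinge (a point): Middle of the lid's hinge axis, along the box's y, at (74, 0, 88.5) mm in the box frame.
- wheel_a (a joint): The left thumbwheel's angle, rad. A numeral 0 to 9 every 0.628 (36 degrees): angle / 0.628, modulo 10, is the numeral on the reading line; it grows as the wheel's top rolls away from the robot. It turns endlessly and clicks: a sprung ball pulls it to the nearest numeral, passing a click takes 2 to 4 N along the rim.
- wheel_a_index (a point): Reading line of the left wheel: its crown, at (-56, 8, 102) mm in the box frame, fixed. Black rubber-tyred wheel, 40 mm across, 12 mm wide, axle along the box's y 20 mm below; it stands 10 mm out of the housing, next wheel 24 mm away. Press it with no more than 20 N; about 5 N grips.
- wheel_a_code (a point): Point on the left wheel's rim in the middle of the wanted numeral 4; it must come to the wheel's reading line.
- wheel_b (a joint): The middle thumbwheel's angle, rad. A numeral 0 to 9 every 0.628 (36 degrees): angle / 0.628, modulo 10, is the numeral on the reading line; it grows as the wheel's top rolls away from the robot. It turns endlessly and clicks: a sprung ball pulls it to the nearest numeral, passing a click takes 2 to 4 N along the rim.
- wheel_b_index (a point): Reading line of the middle wheel: its crown, at (-56, -16, 102) mm in the box frame, fixed. Black rubber-tyred wheel, 40 mm across, 12 mm wide, axle along the box's y 20 mm below; it stands 10 mm out of the housing, next wheel 24 mm away. Press it with no more than 20 N; about 5 N grips.
- wheel_b_code (a point): Point on the middle wheel's rim in the middle of the wanted numeral 7; it must come to the wheel's reading line.
- wheel_c (a joint): The right thumbwheel's angle, rad. A numeral 0 to 9 every 0.628 (36 degrees): angle / 0.628, modulo 10, is the numeral on the reading line; it grows as the wheel's top rolls away from the robot. It turns endlessly and clicks: a sprung ball pulls it to the nearest numeral, passing a click takes 2 to 4 N along the rim.
- wheel_c_index (a point): Reading line of the right wheel: its crown, at (-56, -40, 102) mm in the box frame, fixed. Black rubber-tyred wheel, 40 mm across, 12 mm wide, axle along the box's y 20 mm below; it stands 10 mm out of the housing, next wheel 24 mm away. Press it with no more than 20 N; about 5 N grips.
- wheel_c_code (a point): Point on the right wheel's rim in the middle of the wanted numeral 2; it must come to the wheel's reading line.
- multimeter: Bystander: yellow-edged handheld meter, 140x69x44 mm, lying behind the tray of circuit boards; leave it alone.
- side_cutter: Bystander: blue-handled side cutter, 130x49x11 mm, lying behind the box; leave it alone.
- solder_reel: Bystander: reel of solder wire, 62 mm across, 52 mm high, standing left of the box; leave it alone.
- fuse_box: Bystander: small pale carton, 30x55x22 mm, at the right behind the box; leave it alone.

How it is judged:
On the way, in this order (a step that is already met when the one before it is completed fails the run):
1. 4, 7 and 2 stand on the reading line together (each within 3.5 mm along the rim) (distance between wheel_a_code and wheel_a_index below 0.0035 m and distance between wheel_b_code and wheel_b_index below 0.0035 m and distance between wheel_c_code and wheel_c_index below 0.0035 m), for 0.2 s.
2. the bolt is drawn at least 15 mm (value of joint bolt above 0.015 m), for 0.2 s.
At the end, for the whole second after the job is handed in: The bolt is drawn at least 15 mm of its 18 mm and the lid stands still, open by more than 0.85 rad (49 degrees) (value of joint lid above 0.85 rad and value of joint bolt above 0.015 m and velocity of joint lid between -0.05 and 0.05 rad/s); the robot touches nothing.
It fails at once if a thumbwheel is pressed with more than 20 N (contact force between the fingers and wheel_a above 20 N or contact force between the fingers and wheel_b above 20 N or contact force between the fingers and wheel_c above 20 N).
It fails at once if the bolt is pushed with more than 20 N (contact force between the fingers and bolt above 20 N).
It fails at once if a bystander is moved by more than 20 mm (distance of any of multimeter, side_cutter, solder_reel, fuse_box from where it was at the start of the episode above 0.02 m).
It also fails if it takes over 72 s, if anything falls off the work surface, if the arm or the gripper's body presses on something with over 40 N, if the wrist force passes 120 N, or if a joint passes its speed limit or range.

## Working session

There is one attempt and no reset: what is moved stays moved. The work goes in short steps, Python scripts to look and compute and a tool call to move; the robot and the scene stay as the last step left them, time stands still between calls to the robot, and variables do not carry over. Pictures are saved under pics/ and viewed, at most 10 in all, crops included, and the job is handed in when it is done.

Besides the shell and the picture viewer there is one more tool, called after "Request:" as name(argument=value, ...), one argument or row to a line, values as JSON. jog_arm: Moves the arm, as the interface text tells. Shift numbers are shares of 12 cm and turn numbers shares of pi/2 rad, none past 1 either way. Its arguments: {"type":"object","properties":{"increments":{"type":"array"},"force":{"type":"number"}},"required":["increments"]}

```bash
mkdir -p pics; cat > h.py <<'E'
import numpy as np, cv2
from scipy.spatial.transform import Rotation as R
from plant import get_state, imaging, job, ctrl
def cam(name):
    s=get_state(); c=imaging.read_camera(name)
    if 'extrinsics' in c: T=np.array(c['extrinsics'])
    else:
        W=np.eye(4); W[:3,:3]=R.from_quat(s['tcp_rot']).as_matrix(); W[:3,3]=s['eef_pos']; T=W@np.array(c['mount'])
    c['T']=T; return c
def ray(c,u,v):
    p=cv2.undistortPoints(np.array([[[u,v]]],float),np.array(c['camera_matrix']),np.array(c['dist']))[0,0]
    return np.array([p[0],-p[1],-1.])
def pt(c,u,v,z=None):
    d=ray(c,u,v); T=c['T']
    if z is None: k=c['depth'][int(round(v)),int(round(u))]
    else: k=(z-T[2,3])/(T[:3,:3]@d)[2]
    return T[:3,:3]@(d*k)+T[:3,3]
def proj(c,P):
    q=np.linalg.inv(c['T'])@np.append(P,1); q=np.array([q[0],-q[1],-q[2]])
    return cv2.projectPoints(q[None],np.zeros(3),np.zeros(3),np.array(c['camera_matrix']),np.array(c['dist']))[0].ravel()
E
python3 - <<'E'
from h import *
import pickle
cs={n:cam(n) for n in('scene','side')}
pickle.dump(cs,open('c0.pkl','wb'))
for n,c in cs.items(): cv2.imwrite(f'pics/{n}0.png',c['frame']); print(n,c['T'][:3,3],c['camera_matrix'][0])
s=get_state();print({k:np.round(v,3) for k,v in s.items()},ctrl.finger_overhang)
E
```

```text
scene [ 0.06704546 -0.44871459  0.69349241] [430.15194793   0.         325.51161308]
side [0.53752951 0.85939148 0.55156251] [374.2697156    0.         318.95691223]
{'time': np.float64(0.1), 'qpos': array([ 1.03 ,  0.287,  1.578, -0.   ,  1.279, -0.15 ]), 'dq': array([-0.   , -0.003, -0.003, -0.002, -0.001,  0.002]), 'joint_efforts': array([ 1.000e-03, -4.073e+01, -2.937e+01, -0.000e+00,  3.000e-03,
        0.000e+00]), 'eef_pos': array([0.257, 0.624, 0.255]), 'tcp_rot': array([ 0.194,  0.981, -0.001, -0.   ]), 'contact_force': array([-0.193, -1.385, -0.026]), 'wrist_torque': array([ 0.043,  0.021, -0.025]), 'finger_force': np.float64(0.0), 'opening': np.float64(0.999)} 0.025
```

View pics/scene0.png

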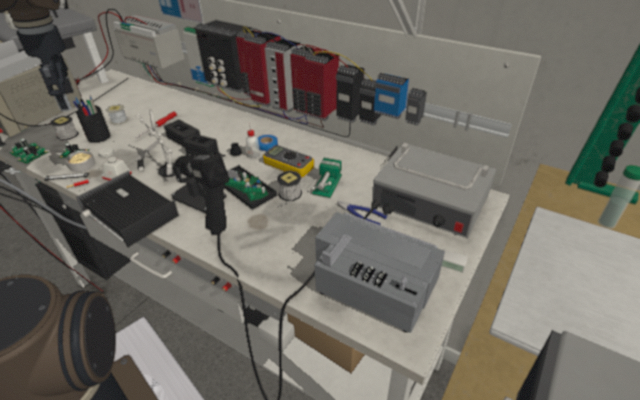

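View pics/side0.png

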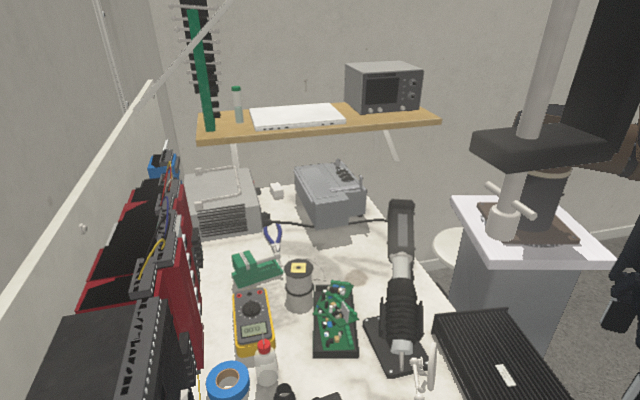

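The box stands at the right: in the scene view around (378,265), wheels near (370,272); in the side view around (330,190). The solder reel and a soldering iron stand to its left.

```bash
python3 - <<'E'
from h import *
import pickle
cs=pickle.load(open('c0.pkl','rb')); c=cs['scene']
cv2.imwrite('pics/crop1.png',cv2.resize(c['frame'][200:335,300:460],(800,675)[:1]+(600,) if 0 else (711,600),interpolation=cv2.INTER_CUBIC))
# points
P=[]
for v in range(205,330,1):
  for u in range(305,450,1):
    if c['depth'][v,u]>0: P.append(pt(c,u,v))
P=np.array(P)
h,e=np.histogram(P[:,2],bins=np.arange(0,.15,.004)); print(dict(zip(np.round(e,3),h)))
for lo,hi in((.085,.097),):
  Q=P[(P[:,2]>lo)&(P[:,2]<hi)]; r=cv2.minAreaRect(Q[:,:2].astype(np.float32)); print(r, cv2.boxPoints(r), np.median(Q[:,2]))
E
```

```text
{np.float64(0.0): np.int64(2353), np.float64(0.004): np.int64(112), np.float64(0.008): np.int64(264), np.float64(0.012): np.int64(234), np.float64(0.016): np.int64(207), np.float64(0.02): np.int64(261), np.float64(0.024): np.int64(257), np.float64(0.028): np.int64(245), np.float64(0.032): np.int64(261), np.float64(0.036): np.int64(273), np.float64(0.04): np.int64(278), np.float64(0.044): np.int64(253), np.float64(0.048): np.int64(251), np.float64(0.052): np.int64(253), np.float64(0.056): np.int64(253), np.float64(0.06): np.int64(229), np.float64(0.064): np.int64(223), np.float64(0.068): np.int64(219), np.float64(0.072): np.int64(231), np.float64(0.076): np.int64(227), np.float64(0.08): np.int64(809), np.float64(0.084): np.int64(5210), np.float64(0.088): np.int64(1036), np.float64(0.092): np.int64(191), np.float64(0.096): np.int64(54), np.float64(0.1): np.int64(20), np.float64(0.104): np.int64(26), np.float64(0.108): np.int64(37), np.float64(0.112): np.int64(15), np.float64(0.116): np.int64(17), np.float64(0.12): np.int64(0), np.float64(0.124): np.int64(0), np.float64(0.128): np.int64(0), np.float64(0.132): np.int64(0), np.float64(0.136): np.int64(0), np.float64(0.14): np.int64(0), np.float64(0.144): np.int64(0)}
((0.5856651067733765, -0.06663765013217926), (0.2917948365211487, 0.23989887535572052), 16.84939956665039) [[ 0.41126287  0.00587295]
 [ 0.48079932 -0.22372705]
 [ 0.76006734 -0.13914825]
 [ 0.6905309   0.09045175]] 0.08676201947849471
```

View pics/crop1.png

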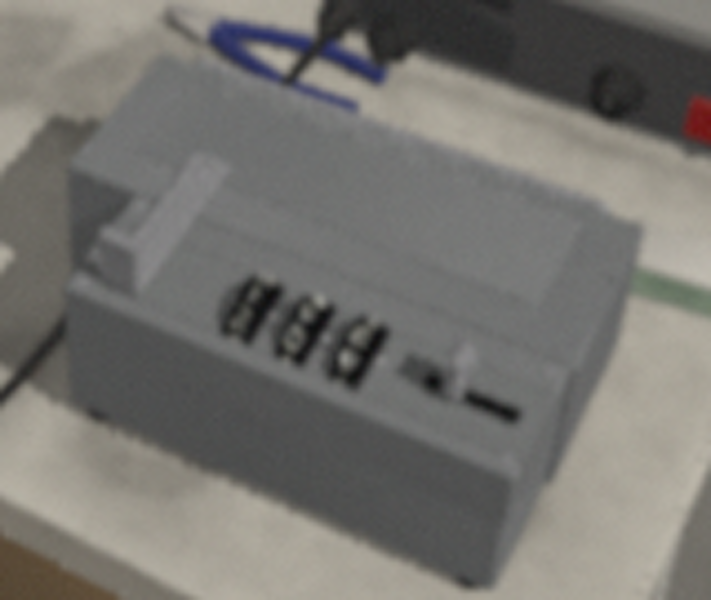

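The crop shows the hasp ear at the left end, three wheels with white numerals in the middle, then the thumb piece and its slot at the right. The box yaw is about +17°. I'm moving over it for a close view.

Request:
jog_arm(
  increments=[
    {"dx":0.4,"dz":0.4,"dy":-0.2,"az":-0.09,"gripper":-1},
    {"dx":0.8,"dz":0.8,"dy":-0.6,"az":-0.18},
    {"dx":1,"dz":1,"dy":-1,"az":-0.27},
    {"dx":1,"dz":1,"dy":-1,"az":-0.36},
    {"dx":1,"dz":1,"dy":-1,"az":-0.45},
    {"dx":1,"dz":1,"dy":-1,"az":-0.55},
    {"dx":1,"dz":1,"dy":-1,"az":-0.55},
  ],
  force=40,
)

```text
$.increments[0]: bad value
```

Request:
jog_arm(
  increments=[
    {"dx":0.2,"dy":-0.4},
    {"dx":0.4,"dy":-0.8},
    {"dx":0.5,"dy":-1},
  ],
)

```text
$.increments[0]: bad value
```

Request:
jog_arm(
  increments=[
    {"dx":0.1,"dy":-0.4},
    {"dx":0.2,"dy":-0.8},
    {"dx":0.2,"dy":-1},
  ],
)

```text
$.increments[0]: bad value
```

Request:
jog_arm(
  increments=[
    {"dx":0.1,"dy":-0.4},
    {"dx":0.1,"dy":-0.8},
    {"dx":0.1,"dy":-1},
  ],
)

```text
$.increments[0]: bad value
```

Request:
jog_arm(
  increments=[
    {"dx":0,"dy":-0.4},
    {"dx":0,"dy":-0.8},
    {"dx":0,"dy":-1},
  ],
)

```text
$.increments[0]: bad value
```

Request:
jog_arm(
  increments=[
    {"dy":-0.4,"dz":-0.2},
    {"dy":-0.8,"dz":-0.5},
    {"dy":-1,"dz":-0.8},
    {"dy":-1,"dz":-0.8},
    {"dy":-1,"dz":-0.8},
  ],
)

```text
$.increments[0]: bad value
```

```bash
python3 - <<'E'
from h import *
import pickle
s=get_state();print(s['time'],s['eef_pos'],s['tcp_rot'],s['qpos'],s['contact_force'],s['opening'])
c=cam('wrist'); pickle.dump(c,open('c1.pkl','wb')); cv2.imwrite('pics/w1.png',c['frame']); print(np.round(c['mount'],3),c['camera_matrix'][0])
E
```

```text
0.1 [0.25679802 0.62364683 0.25503142] [ 1.94143619e-01  9.80972483e-01 -1.05020343e-03 -3.75312406e-04] [ 1.03002031e+00  2.87148854e-01  1.57804201e+00 -5.04300213e-06
  1.27863229e+00 -1.50005545e-01] [-0.1933967  -1.38486712 -0.02599643] 0.9993743259097455
[[-0.     0.954  0.299  0.077]
 [ 1.     0.     0.001  0.   ]
 [ 0.     0.299 -0.954 -0.118]
 [ 0.     0.     0.     1.   ]] [327.66625364   0.         324.19718328]
```

View pics/w1.png

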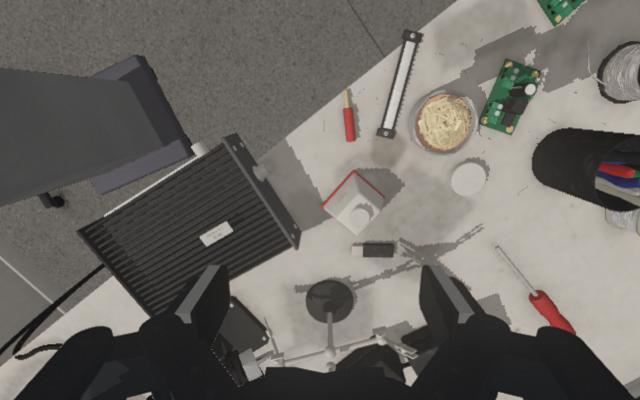

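The moves were refused, probably because every row needs all seven keys. This picture still shows the left end of the bench, with the open fingers at (200,310) and (440,310).

Request:
jog_arm(
  increments=[
    {"dx":0.4,"dy":-0.2,"dz":0.4,"ax":0,"ay":0,"az":-0.09,"gripper":-1},
    {"dx":0.8,"dy":-0.6,"dz":0.8,"ax":0,"ay":0,"az":-0.18,"gripper":-1},
    {"dx":1,"dy":-1,"dz":1,"ax":0,"ay":0,"az":-0.27,"gripper":-1},
    {"dx":1,"dy":-1,"dz":1,"ax":0,"ay":0,"az":-0.36,"gripper":-1},
    {"dx":1,"dy":-1,"dz":1,"ax":0,"ay":0,"az":-0.45,"gripper":-1},
    {"dx":1,"dy":-1,"dz":1,"ax":0,"ay":0,"az":-0.56,"gripper":-1},
    {"dx":1,"dy":-1,"dz":1,"ax":0,"ay":0,"az":-0.56,"gripper":-1},
  ],
  force=40,
)

```text
time: 0.85
eef_pos: [0.3775, 0.5036, 0.3765]
tcp_rot: [0.594, 0.804, 0.0, -0.0]
contact_force: [0.6, 1.0, 0.1]
opening: 0.001
finger_force: 0.0
```

Request:
jog_arm(
  increments=[
    {"dx":0.2,"dy":-0.4,"dz":0,"ax":0,"ay":0,"az":0,"gripper":-1},
    {"dx":0.4,"dy":-0.8,"dz":0,"ax":0,"ay":0,"az":0,"gripper":-1},
    {"dx":0.5,"dy":-1,"dz":0,"ax":0,"ay":0,"az":0,"gripper":-1},
  ],
)

```text
time: 1.15
eef_pos: [0.4374, 0.3824, 0.3754]
tcp_rot: [0.592, 0.806, -0.001, 0.0]
contact_force: [0.6, 0.9, 0.5]
opening: 0.0
finger_force: 0.0
```

Request:
jog_arm(
  increments=[
    {"dx":0.1,"dy":-0.4,"dz":0,"ax":0,"ay":0,"az":0,"gripper":-1},
    {"dx":0.2,"dy":-0.8,"dz":0,"ax":0,"ay":0,"az":0,"gripper":-1},
    {"dx":0.2,"dy":-1,"dz":0,"ax":0,"ay":0,"az":0,"gripper":-1},
  ],
)

```text
time: 1.45
eef_pos: [0.4616, 0.2614, 0.3754]
tcp_rot: [0.593, 0.805, -0.001, 0.0]
contact_force: [-0.6, -0.3, 0.3]
opening: 0.001
finger_force: 0.0
```

Request:
jog_arm(
  increments=[
    {"dx":0,"dy":-0.4,"dz":0,"ax":0,"ay":0,"az":0,"gripper":-1},
    {"dx":0,"dy":-0.8,"dz":0,"ax":0,"ay":0,"az":0,"gripper":-1},
    {"dx":0,"dy":-1,"dz":0,"ax":0,"ay":0,"az":0,"gripper":-1},
  ],
)

```text
time: 1.75
eef_pos: [0.4606, 0.1418, 0.3756]
tcp_rot: [0.593, 0.805, -0.001, -0.0]
contact_force: [-0.4, -0.7, -0.8]
opening: -0.005
finger_force: 0.0
```

Request:
jog_arm(
  increments=[
    {"dx":0,"dy":-0.4,"dz":0,"ax":0,"ay":0,"az":0,"gripper":-1},
    {"dx":0,"dy":-0.8,"dz":0,"ax":0,"ay":0,"az":0,"gripper":-1},
    {"dx":0,"dy":-1,"dz":0,"ax":0,"ay":0,"az":0,"gripper":-1},
  ],
)

```text
time: 2.05
eef_pos: [0.4606, 0.0218, 0.3757]
tcp_rot: [0.593, 0.805, -0.001, -0.0]
contact_force: [-0.2, -0.1, -0.8]
opening: -0.001
finger_force: 0.0
```

Request:
jog_arm(
  increments=[
    {"dx":0,"dy":-0.4,"dz":-0.2,"ax":0,"ay":0,"az":0,"gripper":-1},
    {"dx":0,"dy":-0.8,"dz":-0.5,"ax":0,"ay":0,"az":0,"gripper":-1},
    {"dx":0,"dy":-1,"dz":-0.8,"ax":0,"ay":0,"az":0,"gripper":-1},
    {"dx":0,"dy":-1,"dz":-1,"ax":0,"ay":0,"az":0,"gripper":-1},
    {"dx":0,"dy":-1,"dz":-1,"ax":0,"ay":0,"az":0,"gripper":-1},
  ],
)

```text
time: 2.55
eef_pos: [0.4582, -0.0954, 0.2507]
tcp_rot: [0.593, 0.805, -0.001, -0.006]
contact_force: [-0.6, 0.6, -0.6]
opening: -0.002
finger_force: 0.0
```

```bash
python3 - <<'E'
from h import *
import pickle
s=get_state();print(s['time'],s['eef_pos'],s['tcp_rot'],s['qpos'],s['contact_force'],s['opening'])
c=cam('wrist'); pickle.dump(c,open('c1.pkl','wb')); cv2.imwrite('pics/w1.png',c['frame'])
E
```

```text
2.55 [ 0.45824886 -0.09540178  0.25065499] [ 0.59315137  0.80507051 -0.00118942 -0.00561241] [-4.22545538e-01 -1.73667116e-01  2.06828854e+00  4.33732279e-05
  1.25844533e+00 -7.23396117e-01] [-0.61662416  0.5946594  -0.64556611] -0.0018023494693791518
```

View pics/w1.png

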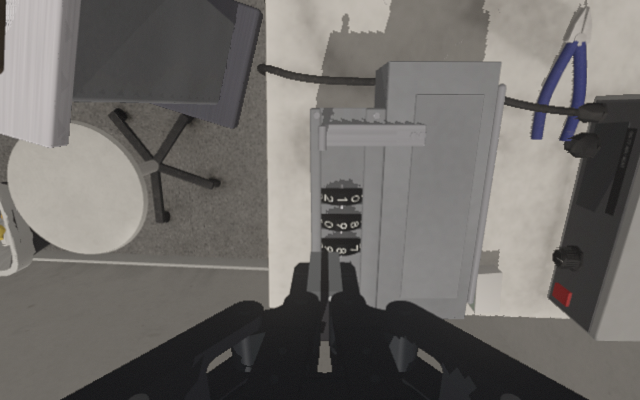

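The box seen from its left end: wheels at about (341,195), (341,220) and (341,245), ear near (325,135), box back-left corner at (500,62). The wheels appear to read 1, 9 and 8. I'll enlarge to confirm.

```bash
python3 - <<'E'
from h import *
import pickle
c=pickle.load(open('c1.pkl','rb'))
cv2.imwrite('pics/w1c.png',cv2.resize(c['frame'][100:265,300:440],None,fx=3.6,fy=3.6,interpolation=cv2.INTER_CUBIC))
P=[];U=[]
for v in range(60,320):
  for u in range(300,500):
    if c['depth'][v,u]>0: P.append(pt(c,u,v));U.append((u,v))
P=np.array(P);U=np.array(U)
for lo,hi in((.08,.092),(.092,.13)):
  k=(P[:,2]>lo)&(P[:,2]<hi);print(lo,k.sum(),np.median(P[k,2]))
# housing area median z, lid area median z
for (u,v) in((330,170),(355,170),(370,170),(390,190),(450,190),(341,195),(341,220),(341,245),(325,128),(325,136),(325,143),(400,135)): print(u,v,np.round(pt(c,u,v),4))
E
```

```text
0.08 36817 0.08699394125742588
0.092 1306 0.09586679063079176
330 170 [ 0.4548 -0.0733  0.0847]
355 170 [ 0.4757 -0.0668  0.0845]
370 170 [ 0.4879 -0.0625  0.0865]
390 190 [ 0.511  -0.0743  0.0859]
450 190 [ 0.5613 -0.0582  0.0873]
341 195 [ 0.4697 -0.0894  0.0952]
341 220 [ 0.4765 -0.1105  0.0974]
341 245 [ 0.4841 -0.1335  0.0964]
325 128 [ 0.4395 -0.0382  0.1164]
325 136 [ 0.4412 -0.0438  0.1169]
325 143 [ 0.4428 -0.0488  0.1168]
400 135 [ 0.5013 -0.0267  0.09  ]
```

View pics/w1c.png

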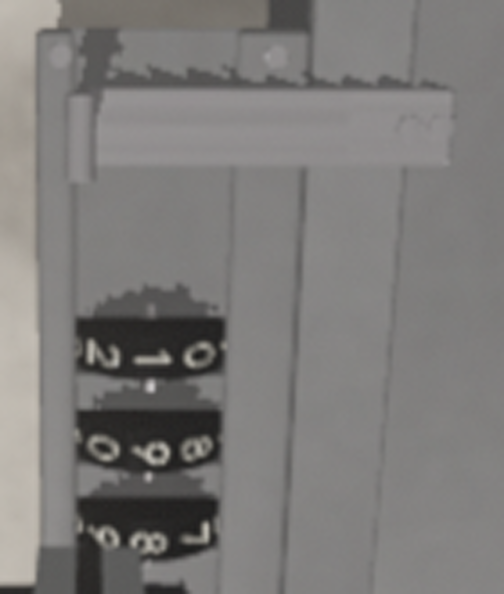

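Enlarged, the line reads 1, 9 and 8 at x≈150 (ticks at rows 385, 478 and 565). So wheel a needs +3, b −2 and c +4. Now I'll fit the box pose.

```bash
cat > box.py <<'E'
import numpy as np
from h import *
import pickle
def fit():
    c=pickle.load(open('c1.pkl','rb'))
    f=lambda x,y,z:pt(c,300+x/3.6,100+y/3.6,z)
    W=np.array([f(151,348,.097),f(150,439,.097),f(149,526,.097),f(82,137,.1155)])[:,:2]
    B=np.array([[-56,8],[-56,-16],[-56,-40],[-73,62]])/1e3
    w0,b0=W.mean(0),B.mean(0); H=(B-b0).T@(W-w0); a=np.arctan2(H[0,1]-H[1,0],H[0,0]+H[1,1])
    M=np.array([[np.cos(a),-np.sin(a)],[np.sin(a),np.cos(a)]])
    o=w0-M@b0
    return a,M,o,W-(B@M.T+o)
E
python3 - <<'E'
from box import *
a,M,o,r=fit(); print(np.degrees(a),o,np.round(r*1e3,1)); s=get_state(); p=s['eef_pos'][:2]
c=pickle.load(open('c1.pkl','rb'))
# lid back edge yaw check: lid right edge boundary pixels via depth: points z>.08
pts=[]
for v in range(75,300,10):
  row=[pt(c,u,v) for u in range(440,505)]; row=[q for q in row if q[2]>.078]; pts.append(max(row,key=lambda q:q[0])[:2])
pts=np.array(pts); l=cv2.fitLine(pts.astype(np.float32),cv2.DIST_HUBER,0,.01,.01).ravel(); print('back edge dir',np.degrees(np.arctan2(l[1],l[0])), (pts-o)@M*1e3//1)
for n,b in dict(a=(-56,8),b=(-56,-16),c=(-56,-40),thumb=(-56,-82),ear=(-73,62)).items():
    w=M@np.array(b)/1e3+o; print(n,np.round(w,4),'shift',np.round((w-p)/.12,3))
E
```

```text
17.321386642198874 [ 0.52686362 -0.0810078 ] [[-0.3 -0.1]
 [-0.5  0.8]
 [-0.7  1.7]
 [ 1.4 -2.4]]
back edge dir -72.46997 [[ 68. 106.]
 [ 74.  99.]
 [ 75.  91.]
 [ 76.  83.]
 [ 75.  75.]
 [ 75.  67.]
 [ 75.  59.]
 [ 76.  50.]
 [ 75.  42.]
 [ 76.  33.]
 [ 75.  24.]
 [ 76.  15.]
 [ 75.   6.]
 [ 76.  -3.]
 [ 75. -13.]
 [ 76. -23.]
 [ 74. -32.]
 [ 74. -42.]
 [ 76. -53.]
 [ 75. -63.]
 [ 76. -74.]
 [ 75. -85.]
 [ 76. -97.]]
a [ 0.471 -0.09 ] shift [0.094 0.044]
b [ 0.4782 -0.113 ] shift [ 0.153 -0.147]
c [ 0.4853 -0.1359] shift [ 0.213 -0.338]
thumb [ 0.4978 -0.176 ] shift [ 0.317 -0.672]
ear [ 0.4387 -0.0436] shift [-0.176  0.431]
```

Request:
jog_arm(
  increments=[
    {"dx":0.05,"dy":0.03,"dz":-0.2,"ax":0,"ay":0,"az":0,"gripper":-1},
    {"dx":0.05,"dy":0.03,"dz":-0.5,"ax":0,"ay":0,"az":0,"gripper":-1},
    {"dx":0.05,"dy":0.03,"dz":-0.8,"ax":0,"ay":0,"az":0,"gripper":-1},
    {"dx":0.05,"dy":0.03,"dz":-0.95,"ax":0,"ay":0,"az":0,"gripper":-1},
    {"dx":0.05,"dy":0.03,"dz":-1,"ax":0,"ay":0,"az":0,"gripper":-1},
    {"dx":0.05,"dy":0.03,"dz":-1,"ax":0,"ay":0,"az":0,"gripper":-1},
    {"dx":0.05,"dy":0.03,"dz":-1,"ax":0,"ay":0,"az":0,"gripper":-1},
  ],
)

```text
time: 3.3
eef_pos: [0.4687, -0.0924, 0.1386]
tcp_rot: [0.593, 0.805, 0.0, 0.002]
contact_force: [-0.3, -0.2, -0.9]
opening: 0.0
finger_force: 0.0
```

```bash
cat > rel.py <<'E'
from box import *
a,M,o,r=fit(); s=get_state()
tip=s['eef_pos']+R.from_quat(s['tcp_rot']).as_matrix()@[0,0,.025]
print('t',round(s['time'],2),'tip box mm',np.round((tip[:2]-o)@M*1e3,1),'tip z',round(tip[2]*1e3,1),'tcp',np.round(s['eef_pos'],4),'F box',np.round(np.append(s['contact_force'][:2]@M,s['contact_force'][2]),1),'op',round(s['opening'],3),s['tcp_rot'].round(3))
E
python3 rel.py
```

```text
t 3.3 tip box mm [-58.9   6.3] tip z 113.6 tcp [ 0.4687 -0.0924  0.1386] F box [-0.3 -0.1 -0.9] op 0.0 [0.593 0.805 0.    0.002]
```

Request:
jog_arm(
  increments=[
    {"dx":-0.03,"dy":0.005,"dz":-0.05,"ax":0,"ay":0,"az":0,"gripper":-1},
    {"dx":-0.03,"dy":0.005,"dz":-0.08,"ax":0,"ay":0,"az":0,"gripper":-1},
    {"dx":-0.03,"dy":0.005,"dz":-0.08,"ax":0,"ay":0,"az":0,"gripper":-1},
    {"dx":-0.03,"dy":0.005,"dz":-0.08,"ax":0,"ay":0,"az":0,"gripper":-1},
  ],
)

```text
time: 3.7
eef_pos: [0.4634, -0.0917, 0.1268]
tcp_rot: [0.593, 0.805, -0.0, -0.0]
contact_force: [-0.6, -0.1, 0.3]
opening: -0.0
finger_force: 0.0
```

```bash
python3 rel.py
```

```text
t 3.7 tip box mm [-63.8   8.6] tip z 101.8 tcp [ 0.4634 -0.0917  0.1268] F box [-0.6  0.1  0.3] op -0.0 [ 0.593  0.805 -0.    -0.   ]
```

Request:
jog_arm(
  increments=[
    {"dx":0,"dy":0,"dz":-0.02,"ax":0,"ay":0,"az":0,"gripper":-1},
    {"dx":0,"dy":0,"dz":-0.03,"ax":0,"ay":0,"az":0,"gripper":-1},
    {"dx":0,"dy":0,"dz":-0.03,"ax":0,"ay":0,"az":0,"gripper":-1},
  ],
)

```text
time: 4.0
eef_pos: [0.4633, -0.0916, 0.1228]
tcp_rot: [0.593, 0.805, -0.0, -0.0]
contact_force: [-0.1, 0.6, -0.2]
opening: 0.001
finger_force: 0.0
```

Request:
jog_arm(
  increments=[
    {"dx":0,"dy":0,"dz":-0.01,"ax":0,"ay":0,"az":0,"gripper":-1},
    {"dx":0,"dy":0,"dz":-0.01,"ax":0,"ay":0,"az":0,"gripper":-1},
  ],
)

```text
time: 4.2
eef_pos: [0.4634, -0.0917, 0.1218]
tcp_rot: [0.593, 0.805, -0.0, -0.0]
contact_force: [-0.4, 1.1, 0.6]
opening: -0.002
finger_force: 0.0
```

Request:
jog_arm(
  increments=[
    {"dx":0,"dy":0,"dz":-0.01,"ax":0,"ay":0,"az":0,"gripper":-1},
    {"dx":0,"dy":0,"dz":-0.01,"ax":0,"ay":0,"az":0,"gripper":-1},
  ],
)

```text
time: 4.4
eef_pos: [0.4637, -0.0917, 0.1213]
tcp_rot: [0.593, 0.805, 0.0, 0.0]
contact_force: [-0.5, 0.7, 3.9]
opening: 0.002
finger_force: 1.6
```

Request:
jog_arm(
  increments=[
    {"dx":0,"dy":0,"dz":-0.005,"ax":0,"ay":0,"az":0,"gripper":-1},
    {"dx":0,"dy":0,"dz":-0.005,"ax":0,"ay":0,"az":0,"gripper":-1},
  ],
)

```text
time: 4.6
eef_pos: [0.4638, -0.0917, 0.1211]
tcp_rot: [0.593, 0.805, 0.0, 0.0]
contact_force: [-2.5, 1.5, 6.4]
opening: -0.003
finger_force: 3.3
```

Request:
jog_arm(
  increments=[
    {"dx":0.03,"dy":0.009,"dz":0,"ax":0,"ay":0,"az":0,"gripper":-1},
    {"dx":0.06,"dy":0.019,"dz":0,"ax":0,"ay":0,"az":0,"gripper":-1},
  ],
)

```text
time: 4.8
eef_pos: [0.471, -0.0895, 0.1213]
tcp_rot: [0.593, 0.805, 0.0, 0.0]
contact_force: [-1.9, 1.6, 6.9]
opening: 0.005
finger_force: 3.3
```

Request:
jog_arm(
  increments=[
    {"dx":0.03,"dy":0.009,"dz":0,"ax":0,"ay":0,"az":0,"gripper":-1},
    {"dx":0.05,"dy":0.016,"dz":0,"ax":0,"ay":0,"az":0,"gripper":-1},
    {"dx":0.05,"dy":0.016,"dz":0,"ax":0,"ay":0,"az":0,"gripper":-1},
  ],
)

```text
time: 5.1
eef_pos: [0.4774, -0.0876, 0.1212]
tcp_rot: [0.593, 0.805, 0.0, 0.001]
contact_force: [-0.9, 2.4, 5.5]
opening: 0.001
finger_force: 2.8
```

```bash
python3 rel.py
```

```text
t 5.1 tip box mm [-49.1   8.5] tip z 96.2 tcp [ 0.4774 -0.0876  0.1212] F box [-0.1  2.6  5.5] op 0.001 [0.593 0.805 0.    0.001]
```

Request:
jog_arm(
  increments=[
    {"dx":0,"dy":0,"dz":0.08,"ax":0,"ay":0,"az":0,"gripper":-1},
    {"dx":0.03,"dy":-0.1,"dz":0.08,"ax":0,"ay":0,"az":0,"gripper":-1},
    {"dx":0.06,"dy":-0.2,"dz":0.08,"ax":0,"ay":0,"az":0,"gripper":-1},
    {"dx":0.06,"dy":-0.2,"dz":0.08,"ax":0,"ay":0,"az":0,"gripper":-1},
    {"dx":0.06,"dy":-0.2,"dz":0.08,"ax":0,"ay":0,"az":0,"gripper":-1},
  ],
)

```text
time: 5.6
eef_pos: [0.4837, -0.1121, 0.1293]
tcp_rot: [0.594, 0.805, -0.0, -0.0]
contact_force: [0.1, -0.3, 0.0]
opening: 0.001
finger_force: 0.0
```

```bash
python3 rel.py; cat > look.py <<'E'
import sys
from box import *
a,M,o,r=fit(); c=cam('wrist')
p=proj(c,np.append(M@np.array([-.056,.008])+o,.0965)); print(p)
u,v=p.round().astype(int); k=c['frame'][max(0,v-70):v+70,u-75:u+75]
cv2.imwrite(sys.argv[1],cv2.resize(k,None,fx=4,fy=4,interpolation=cv2.INTER_CUBIC))
E
python3 look.py pics/l1.png
```

```text
t 5.6 tip box mm [-50.4 -16.8] tip z 104.3 tcp [ 0.4837 -0.1121  0.1293] F box [ 0.  -0.3  0. ] op 0.001 [ 0.594  0.805 -0.    -0.   ]
[313.42095342 215.51899634]
```

View pics/l1.png

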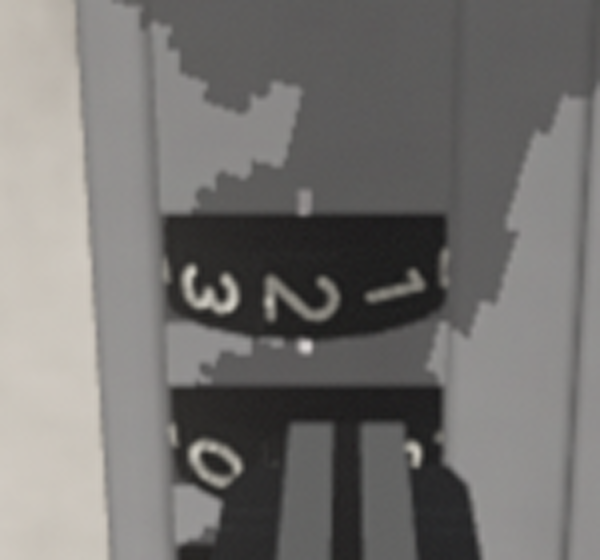

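The crop shows wheel a with 2 at the tick (305,345), so one 14 mm stroke gives one click. Next is wheel b, with strokes toward the robot.

Request:
jog_arm(
  increments=[
    {"dx":0.007,"dy":0.009,"dz":-0.05,"ax":0,"ay":0,"az":0,"gripper":-1},
    {"dx":0.007,"dy":0.009,"dz":-0.065,"ax":0,"ay":0,"az":0,"gripper":-1},
    {"dx":0.007,"dy":0.009,"dz":-0.075,"ax":0,"ay":0,"az":0,"gripper":-1},
    {"dx":0.007,"dy":0.009,"dz":-0.075,"ax":0,"ay":0,"az":0,"gripper":-1},
  ],
)

```text
time: 6.05
eef_pos: [0.4846, -0.1099, 0.1212]
tcp_rot: [0.593, 0.805, -0.0, -0.001]
contact_force: [-2.1, 1.3, 5.4]
opening: 0.0
finger_force: 2.6
```

```bash
python3 rel.py
```

```text
t 6.05 tip box mm [-49. -15.] tip z 96.2 tcp [ 0.4846 -0.1099  0.1212] F box [-1.6  1.9  5.4] op 0.0 [ 0.593  0.805 -0.    -0.001]
```

Request:
jog_arm(
  increments=[
    {"dx":-0.03,"dy":-0.009,"dz":-0.004,"ax":0,"ay":0,"az":0,"gripper":-1},
    {"dx":-0.06,"dy":-0.019,"dz":-0.004,"ax":0,"ay":0,"az":0,"gripper":-1},
    {"dx":-0.09,"dy":-0.028,"dz":-0.004,"ax":0,"ay":0,"az":0,"gripper":-1},
    {"dx":-0.11,"dy":-0.034,"dz":-0.004,"ax":0,"ay":0,"az":0,"gripper":-1},
    {"dx":-0.11,"dy":-0.034,"dz":-0.004,"ax":0,"ay":0,"az":0,"gripper":-1},
  ],
)

```text
time: 6.55
eef_pos: [0.4715, -0.1153, 0.1211]
tcp_rot: [0.593, 0.805, -0.001, 0.001]
contact_force: [0.3, -0.9, 7.0]
opening: -0.003
finger_force: 3.5
```

Request:
jog_arm(
  increments=[
    {"dx":0,"dy":0,"dz":0.05,"ax":0,"ay":0,"az":0,"gripper":-1},
    {"dx":0.05,"dy":0.017,"dz":0.05,"ax":0,"ay":0,"az":0,"gripper":-1},
    {"dx":0.11,"dy":0.034,"dz":0.05,"ax":0,"ay":0,"az":0,"gripper":-1},
    {"dx":0.11,"dy":0.034,"dz":0.05,"ax":0,"ay":0,"az":0,"gripper":-1},
    {"dx":0.11,"dy":0.034,"dz":0.025,"ax":0,"ay":0,"az":0,"gripper":-1},
    {"dx":0.11,"dy":0.034,"dz":0.01,"ax":0,"ay":0,"az":0,"gripper":-1},
    {"dx":0.11,"dy":0.034,"dz":0.003,"ax":0,"ay":0,"az":0,"gripper":-1},
    {"dx":0.11,"dy":0.034,"dz":0.003,"ax":0,"ay":0,"az":0,"gripper":-1},
  ],
)

```text
time: 7.35
eef_pos: [0.4847, -0.1102, 0.1212]
tcp_rot: [0.593, 0.805, 0.0, -0.001]
contact_force: [-1.9, 1.7, 6.0]
opening: -0.002
finger_force: 2.6
```

```bash
python3 rel.py
```

```text
t 7.35 tip box mm [-48.9 -15.3] tip z 96.2 tcp [ 0.4847 -0.1102  0.1212] F box [-1.3  2.2  6. ] op -0.002 [ 0.593  0.805  0.    -0.001]
```

Second stroke on b, then back over to wheel a at its front start (tip −63).

Request:
jog_arm(
  increments=[
    {"dx":-0.03,"dy":-0.009,"dz":-0.004,"ax":0,"ay":0,"az":0,"gripper":-1},
    {"dx":-0.06,"dy":-0.019,"dz":-0.004,"ax":0,"ay":0,"az":0,"gripper":-1},
    {"dx":-0.09,"dy":-0.028,"dz":-0.004,"ax":0,"ay":0,"az":0,"gripper":-1},
    {"dx":-0.11,"dy":-0.034,"dz":-0.004,"ax":0,"ay":0,"az":0,"gripper":-1},
    {"dx":-0.11,"dy":-0.034,"dz":-0.004,"ax":0,"ay":0,"az":0,"gripper":-1},
  ],
)

```text
time: 7.85
eef_pos: [0.4716, -0.1154, 0.1212]
tcp_rot: [0.593, 0.805, -0.001, 0.001]
contact_force: [0.1, -1.0, 7.1]
opening: -0.0
finger_force: 3.7
```

Request:
jog_arm(
  increments=[
    {"dx":0,"dy":0,"dz":0.06,"ax":0,"ay":0,"az":0,"gripper":-1},
    {"dx":-0.03,"dy":0.1,"dz":0.06,"ax":0,"ay":0,"az":0,"gripper":-1},
    {"dx":-0.058,"dy":0.19,"dz":0.06,"ax":0,"ay":0,"az":0,"gripper":-1},
    {"dx":-0.058,"dy":0.19,"dz":0.06,"ax":0,"ay":0,"az":0,"gripper":-1},
    {"dx":-0.058,"dy":0.19,"dz":0.03,"ax":0,"ay":0,"az":0,"gripper":-1},
    {"dx":-0.058,"dy":0.19,"dz":0.015,"ax":0,"ay":0,"az":0,"gripper":-1},
    {"dx":-0.058,"dy":0.19,"dz":0.004,"ax":0,"ay":0,"az":0,"gripper":-1},
    {"dx":-0.058,"dy":0.19,"dz":0.004,"ax":0,"ay":0,"az":0,"gripper":-1},
  ],
)

```text
time: 8.65
eef_pos: [0.4645, -0.0915, 0.1212]
tcp_rot: [0.593, 0.805, 0.0, -0.001]
contact_force: [-1.5, 2.6, 6.3]
opening: -0.003
finger_force: 3.0
```

```bash
python3 rel.py
```

```text
t 8.65 tip box mm [-62.7   8.6] tip z 96.2 tcp [ 0.4645 -0.0915  0.1212] F box [-0.7  2.9  6.3] op -0.003 [ 0.593  0.805  0.    -0.001]
```

Two strokes on a (+x), ending above wheel c's start.

Request:
jog_arm(
  increments=[
    {"dx":0.03,"dy":0.009,"dz":-0.003,"ax":0,"ay":0,"az":0,"gripper":-1},
    {"dx":0.06,"dy":0.019,"dz":-0.003,"ax":0,"ay":0,"az":0,"gripper":-1},
    {"dx":0.09,"dy":0.028,"dz":-0.003,"ax":0,"ay":0,"az":0,"gripper":-1},
    {"dx":0.11,"dy":0.034,"dz":-0.003,"ax":0,"ay":0,"az":0,"gripper":-1},
    {"dx":0.11,"dy":0.034,"dz":-0.003,"ax":0,"ay":0,"az":0,"gripper":-1},
  ],
)

```text
time: 9.15
eef_pos: [0.4782, -0.0874, 0.1211]
tcp_rot: [0.594, 0.805, 0.0, -0.001]
contact_force: [-1.2, 2.3, 7.0]
opening: -0.004
finger_force: 2.9
```

Request:
jog_arm(
  increments=[
    {"dx":0,"dy":0,"dz":0.05,"ax":0,"ay":0,"az":0,"gripper":-1},
    {"dx":-0.05,"dy":-0.017,"dz":0.05,"ax":0,"ay":0,"az":0,"gripper":-1},
    {"dx":-0.11,"dy":-0.034,"dz":0.05,"ax":0,"ay":0,"az":0,"gripper":-1},
    {"dx":-0.11,"dy":-0.034,"dz":0.05,"ax":0,"ay":0,"az":0,"gripper":-1},
    {"dx":-0.11,"dy":-0.034,"dz":0.025,"ax":0,"ay":0,"az":0,"gripper":-1},
    {"dx":-0.11,"dy":-0.034,"dz":0.01,"ax":0,"ay":0,"az":0,"gripper":-1},
    {"dx":-0.11,"dy":-0.034,"dz":0.003,"ax":0,"ay":0,"az":0,"gripper":-1},
    {"dx":-0.11,"dy":-0.034,"dz":0.003,"ax":0,"ay":0,"az":0,"gripper":-1},
  ],
)

```text
time: 9.95
eef_pos: [0.4647, -0.0917, 0.1212]
tcp_rot: [0.593, 0.805, -0.0, -0.0]
contact_force: [-2.6, 0.8, 4.3]
opening: -0.002
finger_force: 2.6
```

Request:
jog_arm(
  increments=[
    {"dx":0.03,"dy":0.009,"dz":-0.003,"ax":0,"ay":0,"az":0,"gripper":-1},
    {"dx":0.06,"dy":0.019,"dz":-0.003,"ax":0,"ay":0,"az":0,"gripper":-1},
    {"dx":0.09,"dy":0.028,"dz":-0.003,"ax":0,"ay":0,"az":0,"gripper":-1},
    {"dx":0.11,"dy":0.034,"dz":-0.003,"ax":0,"ay":0,"az":0,"gripper":-1},
    {"dx":0.11,"dy":0.034,"dz":-0.003,"ax":0,"ay":0,"az":0,"gripper":-1},
  ],
)

```text
time: 10.45
eef_pos: [0.4787, -0.0875, 0.1212]
tcp_rot: [0.593, 0.805, 0.0, 0.0]
contact_force: [0.4, 1.9, 3.8]
opening: -0.002
finger_force: 2.1
```

Request:
jog_arm(
  increments=[
    {"dx":0,"dy":0,"dz":0.08,"ax":0,"ay":0,"az":0,"gripper":-1},
    {"dx":0,"dy":-0.15,"dz":0.08,"ax":0,"ay":0,"az":0,"gripper":-1},
    {"dx":0,"dy":-0.3,"dz":0.08,"ax":0,"ay":0,"az":0,"gripper":-1},
    {"dx":0.005,"dy":-0.42,"dz":0.08,"ax":0,"ay":0,"az":0,"gripper":-1},
    {"dx":0.005,"dy":-0.42,"dz":0.08,"ax":0,"ay":0,"az":0,"gripper":-1},
    {"dx":0.005,"dy":-0.42,"dz":0.08,"ax":0,"ay":0,"az":0,"gripper":-1},
  ],
)

```text
time: 11.05
eef_pos: [0.4782, -0.138, 0.1297]
tcp_rot: [0.594, 0.805, 0.0, -0.0]
contact_force: [0.3, 0.1, -0.1]
opening: 0.0
finger_force: 0.0
```

```bash
python3 rel.py;python3 look.py pics/l2.png
```

```text
t 11.05 tip box mm [-63.4 -39.9] tip z 104.7 tcp [ 0.4782 -0.138   0.1297] F box [ 0.3  0.  -0.1] op 0.0 [ 0.594  0.805  0.    -0.   ]
[340.69817732 168.27898353]
```

View pics/l2.png

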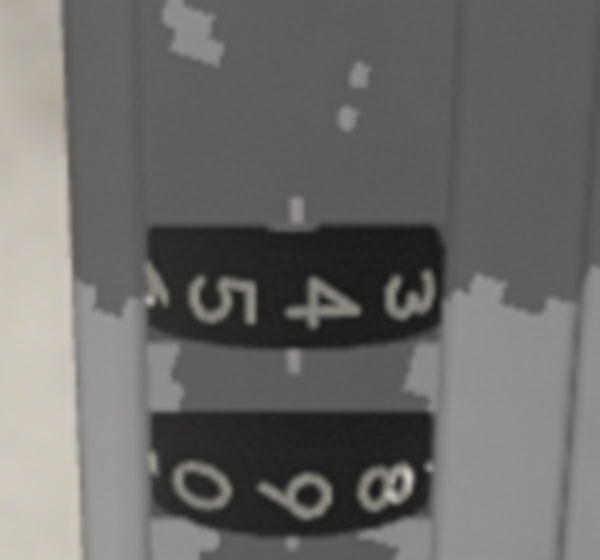

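Wheel a shows 4 (about 2 mm past its tick). Wheel b still shows 9, so those strokes slipped and need more press. I'll do wheel c now with a slightly firmer touch.

Request:
jog_arm(
  increments=[
    {"dx":0,"dy":0,"dz":-0.05,"ax":0,"ay":0,"az":0,"gripper":-1},
    {"dx":0,"dy":0,"dz":-0.07,"ax":0,"ay":0,"az":0,"gripper":-1},
    {"dx":0,"dy":0,"dz":-0.082,"ax":0,"ay":0,"az":0,"gripper":-1},
    {"dx":0,"dy":0,"dz":-0.082,"ax":0,"ay":0,"az":0,"gripper":-1},
  ],
)

```text
time: 11.5
eef_pos: [0.4784, -0.1374, 0.1211]
tcp_rot: [0.593, 0.805, 0.0, -0.001]
contact_force: [-3.0, 2.0, 8.0]
opening: 0.0
finger_force: 4.2
```

Request:
jog_arm(
  increments=[
    {"dx":0.03,"dy":0.009,"dz":-0.005,"ax":0,"ay":0,"az":0,"gripper":-1},
    {"dx":0.06,"dy":0.019,"dz":-0.005,"ax":0,"ay":0,"az":0,"gripper":-1},
    {"dx":0.09,"dy":0.028,"dz":-0.005,"ax":0,"ay":0,"az":0,"gripper":-1},
    {"dx":0.11,"dy":0.034,"dz":-0.005,"ax":0,"ay":0,"az":0,"gripper":-1},
    {"dx":0.11,"dy":0.034,"dz":-0.005,"ax":0,"ay":0,"az":0,"gripper":-1},
  ],
)

```text
time: 12.0
eef_pos: [0.4923, -0.1332, 0.1211]
tcp_rot: [0.593, 0.805, 0.0, -0.0]
contact_force: [-2.2, 2.5, 8.9]
opening: -0.003
finger_force: 4.5
```

Request:
jog_arm(
  increments=[
    {"dx":0,"dy":0,"dz":0.05,"ax":0,"ay":0,"az":0,"gripper":-1},
    {"dx":-0.05,"dy":-0.017,"dz":0.05,"ax":0,"ay":0,"az":0,"gripper":-1},
    {"dx":-0.11,"dy":-0.034,"dz":0.05,"ax":0,"ay":0,"az":0,"gripper":-1},
    {"dx":-0.11,"dy":-0.034,"dz":0.05,"ax":0,"ay":0,"az":0,"gripper":-1},
    {"dx":-0.11,"dy":-0.034,"dz":0.025,"ax":0,"ay":0,"az":0,"gripper":-1},
    {"dx":-0.11,"dy":-0.034,"dz":0.01,"ax":0,"ay":0,"az":0,"gripper":-1},
    {"dx":-0.11,"dy":-0.034,"dz":0.003,"ax":0,"ay":0,"az":0,"gripper":-1},
    {"dx":-0.11,"dy":-0.034,"dz":0.003,"ax":0,"ay":0,"az":0,"gripper":-1},
  ],
)

```text
time: 12.8
eef_pos: [0.4786, -0.1381, 0.1211]
tcp_rot: [0.593, 0.805, -0.0, -0.0]
contact_force: [-4.2, 1.4, 8.4]
opening: -0.003
finger_force: 4.5
```

Request:
jog_arm(
  increments=[
    {"dx":0.03,"dy":0.009,"dz":-0.003,"ax":0,"ay":0,"az":0,"gripper":-1},
    {"dx":0.06,"dy":0.019,"dz":-0.003,"ax":0,"ay":0,"az":0,"gripper":-1},
    {"dx":0.09,"dy":0.028,"dz":-0.003,"ax":0,"ay":0,"az":0,"gripper":-1},
    {"dx":0.11,"dy":0.034,"dz":-0.003,"ax":0,"ay":0,"az":0,"gripper":-1},
    {"dx":0.11,"dy":0.034,"dz":-0.003,"ax":0,"ay":0,"az":0,"gripper":-1},
  ],
)

```text
time: 13.3
eef_pos: [0.4929, -0.1338, 0.1211]
tcp_rot: [0.593, 0.805, 0.001, 0.001]
contact_force: [-0.3, 2.6, 7.9]
opening: 0.003
finger_force: 4.1
```

```bash
python3 rel.py
```

```text
t 13.3 tip box mm [-48.1 -40.3] tip z 96.1 tcp [ 0.4929 -0.1338  0.1211] F box [0.5 2.6 7.9] op 0.003 [0.593 0.805 0.001 0.001]
```

Request:
jog_arm(
  increments=[
    {"dx":0,"dy":0,"dz":0.05,"ax":0,"ay":0,"az":0,"gripper":-1},
    {"dx":-0.05,"dy":-0.017,"dz":0.05,"ax":0,"ay":0,"az":0,"gripper":-1},
    {"dx":-0.11,"dy":-0.034,"dz":0.05,"ax":0,"ay":0,"az":0,"gripper":-1},
    {"dx":-0.11,"dy":-0.034,"dz":0.05,"ax":0,"ay":0,"az":0,"gripper":-1},
    {"dx":-0.11,"dy":-0.034,"dz":0.025,"ax":0,"ay":0,"az":0,"gripper":-1},
    {"dx":-0.11,"dy":-0.034,"dz":0.01,"ax":0,"ay":0,"az":0,"gripper":-1},
    {"dx":-0.11,"dy":-0.034,"dz":0.003,"ax":0,"ay":0,"az":0,"gripper":-1},
    {"dx":-0.11,"dy":-0.034,"dz":0.003,"ax":0,"ay":0,"az":0,"gripper":-1},
  ],
)

```text
time: 14.1
eef_pos: [0.4786, -0.1381, 0.1211]
tcp_rot: [0.593, 0.805, -0.0, -0.0]
contact_force: [-3.2, 1.2, 8.7]
opening: 0.002
finger_force: 4.4
```

Request:
jog_arm(
  increments=[
    {"dx":0.03,"dy":0.009,"dz":-0.003,"ax":0,"ay":0,"az":0,"gripper":-1},
    {"dx":0.06,"dy":0.019,"dz":-0.003,"ax":0,"ay":0,"az":0,"gripper":-1},
    {"dx":0.09,"dy":0.028,"dz":-0.003,"ax":0,"ay":0,"az":0,"gripper":-1},
    {"dx":0.11,"dy":0.034,"dz":-0.003,"ax":0,"ay":0,"az":0,"gripper":-1},
    {"dx":0.11,"dy":0.034,"dz":-0.003,"ax":0,"ay":0,"az":0,"gripper":-1},
  ],
)

```text
time: 14.6
eef_pos: [0.493, -0.1338, 0.1211]
tcp_rot: [0.593, 0.805, 0.001, 0.001]
contact_force: [-0.4, 2.7, 8.0]
opening: -0.001
finger_force: 3.8
```

Request:
jog_arm(
  increments=[
    {"dx":0,"dy":0,"dz":0.05,"ax":0,"ay":0,"az":0,"gripper":-1},
    {"dx":-0.05,"dy":-0.017,"dz":0.05,"ax":0,"ay":0,"az":0,"gripper":-1},
    {"dx":-0.11,"dy":-0.034,"dz":0.05,"ax":0,"ay":0,"az":0,"gripper":-1},
    {"dx":-0.11,"dy":-0.034,"dz":0.05,"ax":0,"ay":0,"az":0,"gripper":-1},
    {"dx":-0.11,"dy":-0.034,"dz":0.025,"ax":0,"ay":0,"az":0,"gripper":-1},
    {"dx":-0.11,"dy":-0.034,"dz":0.01,"ax":0,"ay":0,"az":0,"gripper":-1},
    {"dx":-0.11,"dy":-0.034,"dz":0.003,"ax":0,"ay":0,"az":0,"gripper":-1},
    {"dx":-0.11,"dy":-0.034,"dz":0.003,"ax":0,"ay":0,"az":0,"gripper":-1},
  ],
)

```text
time: 15.4
eef_pos: [0.4785, -0.1382, 0.121]
tcp_rot: [0.593, 0.805, -0.0, -0.001]
contact_force: [-4.4, 1.5, 8.8]
opening: -0.003
finger_force: 4.5
```

Request:
jog_arm(
  increments=[
    {"dx":0.03,"dy":0.009,"dz":-0.003,"ax":0,"ay":0,"az":0,"gripper":-1},
    {"dx":0.06,"dy":0.019,"dz":-0.003,"ax":0,"ay":0,"az":0,"gripper":-1},
    {"dx":0.09,"dy":0.028,"dz":-0.003,"ax":0,"ay":0,"az":0,"gripper":-1},
    {"dx":0.105,"dy":0.033,"dz":-0.003,"ax":0,"ay":0,"az":0,"gripper":-1},
    {"dx":0.105,"dy":0.033,"dz":-0.003,"ax":0,"ay":0,"az":0,"gripper":-1},
  ],
)

```text
time: 15.9
eef_pos: [0.4921, -0.1341, 0.1212]
tcp_rot: [0.593, 0.805, 0.0, 0.001]
contact_force: [-0.9, 3.3, 9.3]
opening: 0.0
finger_force: 4.1
```

Request:
jog_arm(
  increments=[
    {"dx":0,"dy":0,"dz":0.2,"ax":0,"ay":0,"az":0,"gripper":-1},
    {"dx":0,"dy":0,"dz":0.4,"ax":0,"ay":0,"az":0,"gripper":-1},
    {"dx":0.06,"dy":-0.2,"dz":0.4,"ax":0,"ay":0,"az":0,"gripper":-1},
    {"dx":0.12,"dy":-0.4,"dz":0.4,"ax":0,"ay":0,"az":0,"gripper":-1},
    {"dx":0.12,"dy":-0.4,"dz":0.4,"ax":0,"ay":0,"az":0,"gripper":-1},
    {"dx":0.12,"dy":-0.4,"dz":0.4,"ax":0,"ay":0,"az":0,"gripper":-1},
  ],
)

```text
time: 16.5
eef_pos: [0.5051, -0.182, 0.1668]
tcp_rot: [0.594, 0.805, 0.0, -0.001]
contact_force: [-0.9, 0.8, -0.2]
opening: 0.003
finger_force: 0.0
```

```bash
python3 rel.py; cat > asc.py <<'E'
# rectified map of the housing plane at crown height, printed as text; rows = box x (front at left)
from box import *
import sys
a,M,o,r=fit(); c=cam('wrist'); g=cv2.cvtColor(c['frame'],cv2.COLOR_BGR2GRAY)
zh=.0965
def strip(y,w=8,h=20):
    ths=np.radians(np.arange(-52,52.1,2)); ys=np.arange(y+5.5,y-5.6,-.6)   # wheel surface, unrolled
    m=np.array([[proj(c,np.append(M@np.array([-.056+.02*np.sin(t),yy/1e3])+o,zh-.02+.02*np.cos(t))) for t in ths] for yy in ys],np.float32)
    return cv2.remap(g,m[...,0],m[...,1],cv2.INTER_LINEAR)
out=[]
for n,y in dict(a=8,b=-16,c=-40).items():
    if n in sys.argv[1]:
        s=strip(y); out.append(s); print(n,'columns -52..52 deg, step 2, | is 0')
        up=cv2.rotate(s,cv2.ROTATE_90_COUNTERCLOCKWISE) if 0 else s
        t=(int(s.min())+int(np.percentile(s,98)))/2
        for q in s: print(''.join('#' if v>t else ('|' if i==26 else '.') for i,v in enumerate(q)))
cv2.imwrite(f'pics/s{int(get_state()["time"]*100)}.png',np.vstack(out))
E
python3 asc.py abc
```

```text
t 16.5 tip box mm [-50.9 -89.9] tip z 141.8 tcp [ 0.5051 -0.182   0.1668] F box [-0.6  1.  -0.2] op 0.003 [ 0.594  0.805  0.    -0.001]
a columns -52..52 deg, step 2, | is 0
#####################################################
#####################################################
#####################################################
..............#####.##....|#####...#####.............
..........................|..........................
..........................|..........................
..........................|..........................
..........................|..........................
..........................|..........................
........#...######........|.###.............#........
.......###..#######.......|.####...........##.......#
......###...###.###.......|.#####.........###......##
......##....###..##.......|.######........##........#
.....###.....##..##.......|.##..###.......##....#...#
......##....###..##......############.....##...###..#
......###..###...##.....#############.....###..######
.......#######...##......##########........##########
.......#
[... 1527 characters left out ...]
.........................|..........................
..........................|..........................
..........................|..........................
....................##....|..........................
..###......##......####...|...#......................
.####......###.....#####..|...##...............##....
####........##.....######.|....#...............##....
####...##...###....#######|....##......##......###...
####..###...###....###.###|....#......#############..
####..####.###.....###..###...##.....................
##############.....###...#######.....................
..###########......###....#####......................
...####..##.........#.....|###.......................
```

Text view: c shows 2 centred and b still shows 9. a shows 4 but sits about 8° (2.8 mm) past centre, so it needs a small nudge back. Now b, pressed at about 10 N.

Request:
jog_arm(
  increments=[
    {"dx":-0.06,"dy":0.2,"dz":0,"ax":0,"ay":0,"az":0,"gripper":-1},
    {"dx":-0.12,"dy":0.4,"dz":0,"ax":0,"ay":0,"az":0,"gripper":-1},
    {"dx":-0.173,"dy":0.595,"dz":0,"ax":0,"ay":0,"az":0,"gripper":-1},
    {"dx":-0.173,"dy":0.595,"dz":-0.1,"ax":0,"ay":0,"az":0,"gripper":-1},
    {"dx":-0.173,"dy":0.595,"dz":-0.3,"ax":0,"ay":0,"az":0,"gripper":-1},
    {"dx":-0.173,"dy":0.595,"dz":-0.35,"ax":0,"ay":0,"az":0,"gripper":-1},
    {"dx":-0.173,"dy":0.595,"dz":-0.38,"ax":0,"ay":0,"az":0,"gripper":-1},
    {"dx":-0.173,"dy":0.595,"dz":-0.395,"ax":0,"ay":0,"az":0,"gripper":-1},
    {"dx":-0.173,"dy":0.595,"dz":-0.4,"ax":0,"ay":0,"az":0,"gripper":-1},
    {"dx":-0.173,"dy":0.595,"dz":-0.4,"ax":0,"ay":0,"az":0,"gripper":-1},
  ],
)

```text
time: 17.55
eef_pos: [0.484, -0.1098, 0.1211]
tcp_rot: [0.594, 0.805, 0.0, -0.003]
contact_force: [-7.2, 5.8, 11.6]
opening: 0.002
finger_force: 5.6
```

```bash
python3 rel.py
```

```text
t 17.55 tip box mm [-49.5 -14.6] tip z 96.1 tcp [ 0.484  -0.1098  0.1211] F box [-5.2  7.7 11.6] op 0.002 [ 0.594  0.805  0.    -0.003]
```

Request:
jog_arm(
  increments=[
    {"dx":-0.03,"dy":-0.009,"dz":0,"ax":0,"ay":0,"az":0,"gripper":-1},
    {"dx":-0.06,"dy":-0.019,"dz":0,"ax":0,"ay":0,"az":0,"gripper":-1},
    {"dx":-0.09,"dy":-0.028,"dz":0,"ax":0,"ay":0,"az":0,"gripper":-1},
    {"dx":-0.115,"dy":-0.036,"dz":0,"ax":0,"ay":0,"az":0,"gripper":-1},
    {"dx":-0.115,"dy":-0.036,"dz":0,"ax":0,"ay":0,"az":0,"gripper":-1},
  ],
)

```text
time: 18.05
eef_pos: [0.4726, -0.1161, 0.1213]
tcp_rot: [0.594, 0.805, 0.001, 0.003]
contact_force: [3.7, 1.4, 5.3]
opening: 0.001
finger_force: 3.0
```

```bash
python3 rel.py
```

```text
t 18.05 tip box mm [-62.1 -17.4] tip z 96.3 tcp [ 0.4726 -0.1161  0.1213] F box [4.  0.3 5.3] op 0.001 [0.594 0.805 0.001 0.003]
```

Request:
jog_arm(
  increments=[
    {"dx":0,"dy":0,"dz":0.1,"ax":0,"ay":0,"az":0,"gripper":-1},
    {"dx":0.05,"dy":-0.12,"dz":0.1,"ax":0,"ay":0,"az":0,"gripper":-1},
    {"dx":0.1,"dy":-0.2,"dz":0.1,"ax":0,"ay":0,"az":0,"gripper":-1},
    {"dx":0.18,"dy":-0.2,"dz":0.1,"ax":0,"ay":0,"az":0,"gripper":-1},
    {"dx":0.18,"dy":-0.2,"dz":0.1,"ax":0,"ay":0,"az":0,"gripper":-1},
  ],
)

```text
time: 18.55
eef_pos: [0.4932, -0.1396, 0.131]
tcp_rot: [0.594, 0.805, -0.0, -0.0]
contact_force: [-0.3, -0.6, 0.9]
opening: -0.001
finger_force: 0.0
```

```bash
python3 rel.py; python3 asc.py ab
```

```text
t 18.55 tip box mm [-49.6 -45.9] tip z 106.0 tcp [ 0.4932 -0.1396  0.131 ] F box [-0.4 -0.4  0.9] op -0.001 [ 0.594  0.805 -0.    -0.   ]
a columns -52..52 deg, step 2, | is 0
.........................#|#.........................
..........................|..........................
..........................|..........................
..........................|..........................
..........................|..........................
..........................|..........................
..........................|..........................
..........................|..........................
..........................|.#........................
........#...######........|.##..............#........
.......###..#######.......|.###............##......##
......###...#######.......|.#####.........###.......#
.....###....###..##.......|.##.###........##........#
.....###....###..##.......|.##..###.......##...##...#
.....###....###..##......############.....##...###..#
.....####...##...##.....#############.....###..######
......########...##......#####.######......##########
......
[... 465 characters left out ...]
.........................|..........................
..........................|..........................
..........................|..........................
....########..............|###..........###..........
...##########.............#####........##########....
.#####..######......##...##...##......###.########...
.####......###.....####..#|....#......##...###..##...
####........###.....######|....#......##...##...##...
####........###......#####|....#......##...##...##...
#####......###..........###...##......##...###.###...
#######..#####...........#######.......###########...
..###########.............#####.........####...#.....
...########...............|..........................
```

b still reads 9: the press fell off during the pull stroke. I'll retry with the press growing through the stroke.

Request:
jog_arm(
  increments=[
    {"dx":-0.03,"dy":0.12,"dz":0,"ax":0,"ay":0,"az":0,"gripper":-1},
    {"dx":-0.068,"dy":0.24,"dz":0,"ax":0,"ay":0,"az":0,"gripper":-1},
    {"dx":-0.068,"dy":0.24,"dz":0,"ax":0,"ay":0,"az":0,"gripper":-1},
    {"dx":-0.068,"dy":0.24,"dz":-0.05,"ax":0,"ay":0,"az":0,"gripper":-1},
    {"dx":-0.068,"dy":0.24,"dz":-0.08,"ax":0,"ay":0,"az":0,"gripper":-1},
    {"dx":-0.068,"dy":0.24,"dz":-0.096,"ax":0,"ay":0,"az":0,"gripper":-1},
    {"dx":-0.068,"dy":0.24,"dz":-0.096,"ax":0,"ay":0,"az":0,"gripper":-1},
  ],
)

```text
time: 19.3
eef_pos: [0.4846, -0.11, 0.1211]
tcp_rot: [0.594, 0.805, 0.0, -0.001]
contact_force: [-3.1, 3.5, 8.3]
opening: -0.001
finger_force: 4.3
```

Request:
jog_arm(
  increments=[
    {"dx":-0.025,"dy":-0.008,"dz":-0.003,"ax":0,"ay":0,"az":0,"gripper":-1},
    {"dx":-0.05,"dy":-0.016,"dz":-0.006,"ax":0,"ay":0,"az":0,"gripper":-1},
  ],
)

```text
time: 19.5
eef_pos: [0.4811, -0.1122, 0.1213]
tcp_rot: [0.594, 0.804, 0.002, 0.003]
contact_force: [4.8, 3.6, 5.8]
opening: 0.005
finger_force: 2.8
```

```bash
python3 rel.py
```

```text
t 19.5 tip box mm [-52.8 -16.2] tip z 96.3 tcp [ 0.4811 -0.1122  0.1213] F box [5.6 2.  5.8] op 0.005 [0.594 0.804 0.002 0.003]
```

Request:
jog_arm(
  increments=[
    {"dx":-0.02,"dy":-0.007,"dz":-0.008,"ax":0,"ay":0,"az":0,"gripper":-1},
    {"dx":-0.04,"dy":-0.014,"dz":-0.01,"ax":0,"ay":0,"az":0,"gripper":-1},
  ],
)

```text
time: 19.7
eef_pos: [0.4762, -0.114, 0.1212]
tcp_rot: [0.594, 0.805, 0.002, 0.002]
contact_force: [-0.1, 5.0, 12.9]
opening: 0.005
finger_force: 6.6
```

```bash
python3 rel.py
```

```text
t 19.7 tip box mm [-58.  -16.5] tip z 96.2 tcp [ 0.4762 -0.114   0.1212] F box [ 1.4  4.8 12.9] op 0.005 [0.594 0.805 0.002 0.002]
```

Request:
jog_arm(
  increments=[
    {"dx":-0.02,"dy":-0.006,"dz":0.003,"ax":0,"ay":0,"az":0,"gripper":-1},
    {"dx":-0.035,"dy":-0.011,"dz":0.003,"ax":0,"ay":0,"az":0,"gripper":-1},
    {"dx":-0.035,"dy":-0.011,"dz":0.003,"ax":0,"ay":0,"az":0,"gripper":-1},
  ],
)

```text
time: 20.0
eef_pos: [0.4706, -0.1157, 0.1208]
tcp_rot: [0.594, 0.805, 0.001, 0.001]
contact_force: [-2.8, 3.7, 11.6]
opening: -0.003
finger_force: 5.8
```

```bash
python3 rel.py
```

```text
t 20.0 tip box mm [-64.  -16.5] tip z 95.8 tcp [ 0.4706 -0.1157  0.1208] F box [-1.6  4.4 11.6] op -0.003 [0.594 0.805 0.001 0.001]
```

Request:
jog_arm(
  increments=[
    {"dx":0,"dy":0,"dz":0.1,"ax":0,"ay":0,"az":0,"gripper":-1},
    {"dx":0.05,"dy":-0.12,"dz":0.1,"ax":0,"ay":0,"az":0,"gripper":-1},
    {"dx":0.1,"dy":-0.2,"dz":0.1,"ax":0,"ay":0,"az":0,"gripper":-1},
    {"dx":0.18,"dy":-0.2,"dz":0.1,"ax":0,"ay":0,"az":0,"gripper":-1},
    {"dx":0.18,"dy":-0.2,"dz":0.1,"ax":0,"ay":0,"az":0,"gripper":-1},
  ],
)

```text
time: 20.5
eef_pos: [0.4918, -0.1398, 0.13]
tcp_rot: [0.594, 0.805, 0.0, -0.0]
contact_force: [0.2, 0.4, -0.2]
opening: 0.002
finger_force: 0.0
```

```bash
python3 rel.py; python3 asc.py b
```

```text
t 20.5 tip box mm [-51.  -45.7] tip z 105.0 tcp [ 0.4918 -0.1398  0.13  ] F box [ 0.3  0.3 -0.2] op 0.002 [ 0.594  0.805  0.    -0.   ]
b columns -52..52 deg, step 2, | is 0
..........................|..........................
..........................|..........................
..........................|..........................
..........................|..........................
..........................|..........................
..........................|..........................
..........................|..........................
..........................|..........................
..........................|..........................
........####..........###.|......................#...
.......######........#####|####..................##..
.###..########......##..########.................##..
#########..###......##...##...##......##.........##..
.#######....##......#....##....#......####.......##..
..######....##......#....##....#........#####....##..
....#####..###......##...###..##...........####.###..
.....#########......###########..............######..
.......######........#####|###..................###..
........####...........#..|..........................
```

b reads 8. Repeating the same stroke once more.

Request:
jog_arm(
  increments=[
    {"dx":-0.03,"dy":0.12,"dz":0,"ax":0,"ay":0,"az":0,"gripper":-1},
    {"dx":-0.055,"dy":0.24,"dz":0,"ax":0,"ay":0,"az":0,"gripper":-1},
    {"dx":-0.055,"dy":0.24,"dz":0,"ax":0,"ay":0,"az":0,"gripper":-1},
    {"dx":-0.055,"dy":0.24,"dz":-0.04,"ax":0,"ay":0,"az":0,"gripper":-1},
    {"dx":-0.055,"dy":0.24,"dz":-0.07,"ax":0,"ay":0,"az":0,"gripper":-1},
    {"dx":-0.055,"dy":0.24,"dz":-0.086,"ax":0,"ay":0,"az":0,"gripper":-1},
    {"dx":-0.055,"dy":0.24,"dz":-0.086,"ax":0,"ay":0,"az":0,"gripper":-1},
  ],
)

```text
time: 21.25
eef_pos: [0.4846, -0.1102, 0.1212]
tcp_rot: [0.594, 0.805, 0.0, -0.001]
contact_force: [-3.0, 2.6, 7.5]
opening: 0.002
finger_force: 3.8
```

Request:
jog_arm(
  increments=[
    {"dx":-0.025,"dy":-0.008,"dz":-0.003,"ax":0,"ay":0,"az":0,"gripper":-1},
    {"dx":-0.05,"dy":-0.016,"dz":-0.006,"ax":0,"ay":0,"az":0,"gripper":-1},
    {"dx":-0.07,"dy":-0.023,"dz":-0.014,"ax":0,"ay":0,"az":0,"gripper":-1},
    {"dx":-0.09,"dy":-0.03,"dz":-0.016,"ax":0,"ay":0,"az":0,"gripper":-1},
    {"dx":-0.11,"dy":-0.036,"dz":-0.013,"ax":0,"ay":0,"az":0,"gripper":-1},
    {"dx":-0.125,"dy":-0.04,"dz":-0.013,"ax":0,"ay":0,"az":0,"gripper":-1},
    {"dx":-0.125,"dy":-0.04,"dz":-0.013,"ax":0,"ay":0,"az":0,"gripper":-1},
  ],
)

```text
time: 21.95
eef_pos: [0.4705, -0.116, 0.1208]
tcp_rot: [0.594, 0.805, 0.0, 0.001]
contact_force: [-3.0, 1.8, 10.1]
opening: -0.003
finger_force: 5.5
```

Request:
jog_arm(
  increments=[
    {"dx":0,"dy":0,"dz":0.1,"ax":0,"ay":0,"az":0,"gripper":-1},
    {"dx":0.05,"dy":-0.12,"dz":0.1,"ax":0,"ay":0,"az":0,"gripper":-1},
    {"dx":0.1,"dy":-0.2,"dz":0.1,"ax":0,"ay":0,"az":0,"gripper":-1},
    {"dx":0.18,"dy":-0.2,"dz":0.1,"ax":0,"ay":0,"az":0,"gripper":-1},
    {"dx":0.18,"dy":-0.2,"dz":0.1,"ax":0,"ay":0,"az":0,"gripper":-1},
  ],
)

```text
time: 22.45
eef_pos: [0.4918, -0.1398, 0.1301]
tcp_rot: [0.594, 0.805, 0.0, -0.0]
contact_force: [-0.2, 0.6, -0.3]
opening: 0.002
finger_force: 0.0
```

```bash
python3 rel.py; python3 asc.py ab
```

```text
t 22.45 tip box mm [-50.9 -45.6] tip z 105.1 tcp [ 0.4918 -0.1398  0.1301] F box [-0.   0.6 -0.3] op 0.002 [ 0.594  0.805  0.    -0.   ]
a columns -52..52 deg, step 2, | is 0
..........................|.........................#
..........................|..........................
..........................|..........................
..........................|..........................
..........................|..........................
..........................|..........................
..........................|..........................
..........................|..........................
..........................|..........................
........#...######........|.##..............#........
.......###..#######.......|.####...........##......##
......###...#######.......|.#####.........###.......#
.....####...###..##.......|.##.###........###.......#
.....###....###..##.......|.##..###.......##....#...#
.....####...###..##......###########......##...###..#
......###...##...##.....#############.....###..######
......########...##......#|###...###.......##########
.......
[... 464 characters left out ...]
.........................|..........................
..........................|..........................
..........................|..........................
...####...................|.............###..........
..###########.............|....#.......######........
.#############............|....#......###..####......
####..####.###......##....|....#......##....###......
####..###...##......#####.|....#......#.....####.....
####..###...##........#####....#......##....##..#....
####..####.###...........####..#......##...##...##...
##############............|#####.......##.###........
.############.............|..###........####.........
..####....................|..........................
```

b reads 7. Now nudging a back about 3 mm to centre it.

Request:
jog_arm(
  increments=[
    {"dx":-0.07,"dy":0.2,"dz":0,"ax":0,"ay":0,"az":0,"gripper":-1},
    {"dx":-0.15,"dy":0.42,"dz":0,"ax":0,"ay":0,"az":0,"gripper":-1},
    {"dx":-0.15,"dy":0.42,"dz":0,"ax":0,"ay":0,"az":0,"gripper":-1},
    {"dx":-0.15,"dy":0.42,"dz":-0.04,"ax":0,"ay":0,"az":0,"gripper":-1},
    {"dx":-0.15,"dy":0.42,"dz":-0.07,"ax":0,"ay":0,"az":0,"gripper":-1},
    {"dx":-0.15,"dy":0.42,"dz":-0.084,"ax":0,"ay":0,"az":0,"gripper":-1},
    {"dx":-0.15,"dy":0.42,"dz":-0.084,"ax":0,"ay":0,"az":0,"gripper":-1},
    {"dx":-0.165,"dy":0.415,"dz":-0.086,"ax":0,"ay":0,"az":0,"gripper":-1},
    {"dx":-0.175,"dy":0.412,"dz":-0.088,"ax":0,"ay":0,"az":0,"gripper":-1},
    {"dx":-0.175,"dy":0.412,"dz":-0.088,"ax":0,"ay":0,"az":0,"gripper":-1},
  ],
)

```text
time: 23.5
eef_pos: [0.4706, -0.0901, 0.1213]
tcp_rot: [0.594, 0.805, 0.001, -0.0]
contact_force: [-3.1, 3.5, 9.0]
opening: -0.002
finger_force: 4.2
```

```bash
python3 rel.py
```

```text
t 23.5 tip box mm [-56.4   8.1] tip z 96.3 tcp [ 0.4706 -0.0901  0.1213] F box [-1.9  4.2  9. ] op -0.002 [ 0.594  0.805  0.001 -0.   ]
```

Request:
jog_arm(
  increments=[
    {"dx":0,"dy":0,"dz":0.15,"ax":0,"ay":0,"az":0,"gripper":-1},
    {"dx":0.03,"dy":-0.1,"dz":0.3,"ax":0,"ay":0,"az":0,"gripper":-1},
    {"dx":0.09,"dy":-0.3,"dz":0.3,"ax":0,"ay":0,"az":0,"gripper":-1},
    {"dx":0.15,"dy":-0.5,"dz":0.3,"ax":0,"ay":0,"az":0,"gripper":-1},
    {"dx":0.18,"dy":-0.6,"dz":0.3,"ax":0,"ay":0,"az":0,"gripper":-1},
    {"dx":0.18,"dy":-0.6,"dz":0.3,"ax":0,"ay":0,"az":0,"gripper":-1},
    {"dx":0.18,"dy":-0.6,"dz":0.3,"ax":0,"ay":0,"az":0,"gripper":-1},
  ],
)

```text
time: 24.2
eef_pos: [0.491, -0.1614, 0.1552]
tcp_rot: [0.594, 0.805, 0.0, -0.001]
contact_force: [0.0, 0.4, 0.2]
opening: -0.0
finger_force: 0.0
```

```bash
python3 rel.py; python3 asc.py abc
```

```text
t 24.2 tip box mm [-58.2 -66.1] tip z 130.2 tcp [ 0.491  -0.1614  0.1552] F box [0.1 0.4 0.2] op -0.0 [ 0.594  0.805  0.    -0.001]
a columns -52..52 deg, step 2, | is 0
#####################################################
.....................##########....................##
......................########.......................
..........................|..........................
..........................|..........................
..........................|..........................
..........................|..........................
..........................|..........................
........................#.|..........................
...##...######.........###|..........................
..###..########........####............##......###...
.####..########........######.........###......####..
.###....###.###........#######........##........###..
.###....###.###........##.|.###.......##....#...###..
.###....##..###.....############......##...###..###..
.####..###..###.....#############.....###..########..
..########..###.....############......#############..
...######...
[... 1523 characters left out ...]
.........................|..........................
..........................|..........................
..........................|..........................
....................##....|..........................
..###......##......####...|...#................#.....
.####......###.....#####..|...##..............###....
####........###....#####..|....#...............###...
####....#...###....###.##.|....##......############..
####...###..###....###..##|....##.....#############..
####..####..###....###...##...##.......############..
##############.....###....######.....................
.############......###....|####......................
...####..###........#.....|..........................
```

All three centred: 4, 7, 2. Now going down to the left of the thumb piece.

Request:
jog_arm(
  increments=[
    {"dx":0.01,"dy":0.03,"dz":0,"ax":0,"ay":0,"az":0,"gripper":-1},
    {"dx":0.01,"dy":0.03,"dz":-0.1,"ax":0,"ay":0,"az":0,"gripper":-1},
    {"dx":0.01,"dy":0.03,"dz":-0.2,"ax":0,"ay":0,"az":0,"gripper":-1},
    {"dx":0.01,"dy":0.03,"dz":-0.28,"ax":0,"ay":0,"az":0,"gripper":-1},
    {"dx":0.01,"dy":0.03,"dz":-0.28,"ax":0,"ay":0,"az":0,"gripper":-1},
  ],
)

```text
time: 24.75
eef_pos: [0.4911, -0.1571, 0.1196]
tcp_rot: [0.593, 0.805, -0.0, -0.002]
contact_force: [-0.9, 1.3, 0.1]
opening: 0.002
finger_force: 0.0
```

```bash
python3 rel.py
```

```text
t 24.75 tip box mm [-56.8 -61.9] tip z 94.6 tcp [ 0.4911 -0.1571  0.1196] F box [-0.5  1.6  0.1] op 0.002 [ 0.593  0.805 -0.    -0.002]
```

Request:
jog_arm(
  increments=[
    {"dx":0.005,"dy":-0.016,"dz":0,"ax":0,"ay":0,"az":0,"gripper":-1},
    {"dx":0.01,"dy":-0.032,"dz":0,"ax":0,"ay":0,"az":0,"gripper":-1},
    {"dx":0.015,"dy":-0.048,"dz":0,"ax":0,"ay":0,"az":0,"gripper":-1},
    {"dx":0.015,"dy":-0.048,"dz":0,"ax":0,"ay":0,"az":0,"gripper":-1},
  ],
)

```text
time: 25.15
eef_pos: [0.4948, -0.1643, 0.1228]
tcp_rot: [0.594, 0.805, 0.0, 0.001]
contact_force: [0.0, 0.3, -0.7]
opening: -0.002
finger_force: 0.0
```

```bash
python3 rel.py
```

```text
t 25.15 tip box mm [-55.4 -70. ] tip z 97.8 tcp [ 0.4948 -0.1643  0.1228] F box [ 0.1  0.2 -0.7] op -0.002 [0.594 0.805 0.    0.001]
```

Request:
jog_arm(
  increments=[
    {"dx":0.005,"dy":-0.016,"dz":-0.01,"ax":0,"ay":0,"az":0,"gripper":-1},
    {"dx":0.01,"dy":-0.032,"dz":-0.01,"ax":0,"ay":0,"az":0,"gripper":-1},
    {"dx":0.015,"dy":-0.048,"dz":-0.01,"ax":0,"ay":0,"az":0,"gripper":-1},
    {"dx":0.015,"dy":-0.048,"dz":-0.01,"ax":0,"ay":0,"az":0,"gripper":-1},
  ],
)

```text
time: 25.55
eef_pos: [0.4964, -0.1698, 0.1212]
tcp_rot: [0.593, 0.805, 0.0, 0.0]
contact_force: [0.5, 1.2, 0.5]
opening: -0.0
finger_force: 0.6
```

```bash
python3 rel.py
```

```text
t 25.55 tip box mm [-55.5 -75.7] tip z 96.2 tcp [ 0.4964 -0.1698  0.1212] F box [0.8 1.  0.5] op -0.0 [0.593 0.805 0.    0.   ]
```

Request:
jog_arm(
  increments=[
    {"dx":0.005,"dy":-0.016,"dz":0,"ax":0,"ay":0,"az":0,"gripper":-1},
    {"dx":0.01,"dy":-0.03,"dz":0,"ax":0,"ay":0,"az":0,"gripper":-1},
    {"dx":0.01,"dy":-0.03,"dz":0,"ax":0,"ay":0,"az":0,"gripper":-1},
  ],
)

```text
time: 25.85
eef_pos: [0.4975, -0.1734, 0.1211]
tcp_rot: [0.593, 0.805, -0.0, 0.0]
contact_force: [-0.5, 1.7, 1.9]
opening: 0.001
finger_force: 0.6
```

```bash
python3 rel.py
```

```text
t 25.85 tip box mm [-55.6 -79.5] tip z 96.1 tcp [ 0.4975 -0.1734  0.1211] F box [0.  1.8 1.9] op 0.001 [ 0.593  0.805 -0.     0.   ]
```

Request:
jog_arm(
  increments=[
    {"dx":0.006,"dy":-0.02,"dz":0,"ax":0,"ay":0,"az":0,"gripper":-1},
    {"dx":0.012,"dy":-0.04,"dz":0,"ax":0,"ay":0,"az":0,"gripper":-1},
    {"dx":0.018,"dy":-0.06,"dz":0,"ax":0,"ay":0,"az":0,"gripper":-1},
    {"dx":0.018,"dy":-0.06,"dz":0,"ax":0,"ay":0,"az":0,"gripper":-1},
  ],
)

```text
time: 26.25
eef_pos: [0.4997, -0.1809, 0.121]
tcp_rot: [0.593, 0.805, -0.0, 0.0]
contact_force: [0.3, 0.6, 0.7]
opening: -0.002
finger_force: 0.4
```

Request:
jog_arm(
  increments=[
    {"dx":0.005,"dy":-0.015,"dz":0,"ax":0,"ay":0,"az":0,"gripper":-1},
    {"dx":0.009,"dy":-0.03,"dz":0,"ax":0,"ay":0,"az":0,"gripper":-1},
    {"dx":0.009,"dy":-0.03,"dz":0,"ax":0,"ay":0,"az":0,"gripper":-1},
  ],
)

```text
time: 26.55
eef_pos: [0.5001, -0.1821, 0.1209]
tcp_rot: [0.594, 0.805, 0.001, -0.003]
contact_force: [-1.6, 7.4, 4.1]
opening: 0.001
finger_force: 4.2
```

```bash
python3 rel.py
```

```text
t 26.55 tip box mm [-55.6 -88.4] tip z 95.9 tcp [ 0.5001 -0.1821  0.1209] F box [0.7 7.5 4.1] op 0.001 [ 0.594  0.805  0.001 -0.003]
```

The bolt travelled about 18 mm and stopped at 7.5 N, so it is fully drawn. Backing off, lifting, and turning the tool 90° for the ear.

Request:
jog_arm(
  increments=[
    {"dx":-0.01,"dy":0.03,"dz":0,"ax":0,"ay":0,"az":0,"gripper":-1},
    {"dx":-0.01,"dy":0.03,"dz":0.15,"ax":0,"ay":0,"az":0,"gripper":-1},
    {"dx":-0.01,"dy":0.03,"dz":0.4,"ax":0,"ay":0,"az":0,"gripper":-1},
    {"dx":-0.06,"dy":0.1,"dz":0.55,"ax":0,"ay":0,"az":-0.09,"gripper":-0.06},
    {"dx":-0.12,"dy":0.25,"dz":0.6,"ax":0,"ay":0,"az":-0.18,"gripper":-0.06},
    {"dx":-0.2,"dy":0.4,"dz":0.6,"ax":0,"ay":0,"az":-0.27,"gripper":-0.06},
    {"dx":-0.2,"dy":0.4,"dz":0.6,"ax":0,"ay":0,"az":-0.36,"gripper":-0.06},
    {"dx":-0.2,"dy":0.4,"dz":0.6,"ax":0,"ay":0,"az":-0.45,"gripper":-0.06},
    {"dx":-0.2,"dy":0.4,"dz":0.6,"ax":0,"ay":0,"az":-0.5,"gripper":-0.06},
  ],
)

```text
time: 27.45
eef_pos: [0.4768, -0.1365, 0.1933]
tcp_rot: [0.857, 0.515, -0.0, 0.001]
contact_force: [-0.7, 0.4, -0.8]
opening: 0.468
finger_force: 0.0
```

Request:
jog_arm(
  increments=[
    {"dx":-0.1,"dy":0.25,"dz":0,"ax":0,"ay":0,"az":-0.09,"gripper":-0.06},
    {"dx":-0.2,"dy":0.5,"dz":0,"ax":0,"ay":0,"az":-0.18,"gripper":-0.06},
    {"dx":-0.3,"dy":0.74,"dz":0,"ax":0,"ay":0,"az":-0.27,"gripper":-0.06},
    {"dx":-0.3,"dy":0.74,"dz":0,"ax":0,"ay":0,"az":-0.36,"gripper":-0.06},
    {"dx":-0.3,"dy":0.74,"dz":0,"ax":0,"ay":0,"az":-0.45,"gripper":-0.06},
    {"dx":-0.3,"dy":0.74,"dz":0,"ax":0,"ay":0,"az":-0.5,"gripper":-0.06},
    {"dx":-0.3,"dy":0.74,"dz":0,"ax":0,"ay":0,"az":-0.5,"gripper":-0.06},
    {"dx":-0.3,"dy":0.74,"dz":0,"ax":0,"ay":0,"az":-0.5,"gripper":-0.06},
  ],
)

```text
time: 28.25
eef_pos: [0.4408, -0.0475, 0.1931]
tcp_rot: [0.989, 0.15, 0.0, 0.0]
contact_force: [-0.2, 0.3, -0.6]
opening: 0.469
finger_force: 0.0
```

```bash
python3 rel.py; python3 - <<'E'
from box import *
c=cam('wrist'); cv2.imwrite('pics/w3.png',c['frame']); pickle.dump(c,open('c3.pkl','wb'))
E
```

```text
t 28.25 tip box mm [-72.2  57.5] tip z 168.1 tcp [ 0.4408 -0.0475  0.1931] F box [-0.1  0.4 -0.6] op 0.469 [0.989 0.15  0.    0.   ]
```

View pics/w3.png

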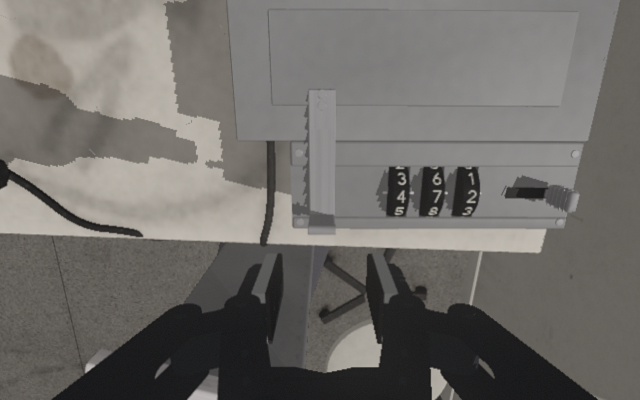

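The picture confirms 4 7 2 on the line at (398,197), (433,197) and (471,197), with the bolt at the right end of its slot (560,197). The ear at (322,230) lies between the fingers' lines. Going down to pinch it.

Request:
jog_arm(
  increments=[
    {"dx":-0.002,"dy":0.008,"dz":-0.15,"ax":0,"ay":0,"az":0,"gripper":-0.06},
    {"dx":-0.002,"dy":0.008,"dz":-0.35,"ax":0,"ay":0,"az":0,"gripper":-0.06},
    {"dx":-0.002,"dy":0.008,"dz":-0.5,"ax":0,"ay":0,"az":0,"gripper":-0.06},
    {"dx":-0.002,"dy":0.008,"dz":-0.58,"ax":0,"ay":0,"az":0,"gripper":-0.06},
    {"dx":-0.002,"dy":0.008,"dz":-0.6,"ax":0,"ay":0,"az":0,"gripper":-0.06},
    {"dx":-0.002,"dy":0.008,"dz":-0.6,"ax":0,"ay":0,"az":0,"gripper":-0.06},
  ],
)

```text
time: 28.9
eef_pos: [0.4407, -0.0464, 0.1213]
tcp_rot: [0.989, 0.15, 0.0, 0.0]
contact_force: [-0.5, 0.3, -0.1]
opening: 0.472
finger_force: 0.0
```

Request:
jog_arm(
  increments=[
    {"dx":0,"dy":0,"dz":0,"ax":0,"ay":0,"az":0,"gripper":-0.8},
    {"dx":0,"dy":0,"dz":0,"ax":0,"ay":0,"az":0,"gripper":-0.8},
    {"dx":0,"dy":0,"dz":0,"ax":0,"ay":0,"az":0,"gripper":-0.8},
    {"dx":0,"dy":0,"dz":0,"ax":0,"ay":0,"az":0,"gripper":-0.8},
  ],
  force=30,
)

```text
time: 29.3
eef_pos: [0.441, -0.0458, 0.1222]
tcp_rot: [0.989, 0.149, 0.001, -0.0]
contact_force: [-2.3, 3.9, 5.5]
opening: 0.199
finger_force: 29.5
```

```bash
python3 rel.py; python3 - <<'E'
from box import *
a,M,o,r=fit(); s=get_state(); p=s['eef_pos']+np.array([0,0,-.012])
h=np.append(M@np.array([.074,0])+o,.0885-.0055)
b=np.append((p[:2]-h[:2])@M,p[2]-h[2]); print(b)
for d in (5,10,20,30,40,50,60,63):
    t=np.radians(d); x=b[0]*np.cos(t)+b[2]*np.sin(t); z=-b[0]*np.sin(t)+b[2]*np.cos(t)
    w=M@np.array([x-b[0],0]); print(d,np.round(np.array([w[0],w[1],z-b[2]])/.12,3))
E
```

```text
t 29.3 tip box mm [-71.4  59.2] tip z 97.2 tcp [ 0.441  -0.0458  0.1222] F box [-1.   4.4  5.5] op 0.199 [ 0.989  0.149  0.001 -0.   ]
[-0.14548522  0.05919024  0.02720929]
5 [0.023 0.007 0.105]
10 [0.055 0.017 0.207]
20 [0.144 0.045 0.401]
30 [0.263 0.082 0.576]
40 [0.41  0.128 0.726]
50 [0.579 0.181 0.848]
60 [0.766 0.239 0.937]
63 [0.825 0.257 0.956]
```

Request:
jog_arm(
  increments=[
    {"dx":0.01,"dy":0.003,"dz":0.05,"ax":0,"ay":0,"az":0,"gripper":-0.8},
    {"dx":0.023,"dy":0.007,"dz":0.105,"ax":0,"ay":0,"az":0,"gripper":-0.8},
    {"dx":0.038,"dy":0.012,"dz":0.156,"ax":0,"ay":0,"az":0,"gripper":-0.8},
    {"dx":0.055,"dy":0.017,"dz":0.207,"ax":0,"ay":0,"az":0,"gripper":-0.8},
  ],
)

```text
time: 29.7
eef_pos: [0.4465, -0.044, 0.1457]
tcp_rot: [0.989, 0.15, -0.001, -0.0]
contact_force: [2.4, 2.7, -5.3]
opening: 0.193
finger_force: 29.4
```

```bash
python3 rel.py
```

```text
t 29.7 tip box mm [-65.7  59.3] tip z 120.7 tcp [ 0.4465 -0.044   0.1457] F box [ 3.1  1.8 -5.3] op 0.193 [ 0.989  0.15  -0.001 -0.   ]
```

Request:
jog_arm(
  increments=[
    {"dx":0.042,"dy":0.013,"dz":0.1,"ax":0,"ay":0,"az":0,"gripper":-0.8},
    {"dx":0.089,"dy":0.028,"dz":0.194,"ax":0,"ay":0,"az":0,"gripper":-0.8},
    {"dx":0.146,"dy":0.046,"dz":0.284,"ax":0,"ay":0,"az":0,"gripper":-0.8},
    {"dx":0.208,"dy":0.065,"dz":0.369,"ax":0,"ay":0,"az":0,"gripper":-0.8},
    {"dx":0.279,"dy":0.087,"dz":0.448,"ax":0,"ay":0,"az":0,"gripper":-0.8},
    {"dx":0.355,"dy":0.111,"dz":0.519,"ax":0,"ay":0,"az":0,"gripper":-0.8},
  ],
)

```text
time: 30.3
eef_pos: [0.4899, -0.0306, 0.2093]
tcp_rot: [0.989, 0.15, -0.001, -0.0]
contact_force: [-4.8, 1.6, -2.5]
opening: 0.197
finger_force: 29.3
```

```bash
python3 rel.py
```

```text
t 30.3 tip box mm [-20.3  59.2] tip z 184.3 tcp [ 0.4899 -0.0306  0.2093] F box [-4.1  2.9 -2.5] op 0.197 [ 0.989  0.15  -0.001 -0.   ]
```

Request:
jog_arm(
  increments=[
    {"dx":0.082,"dy":0.026,"dz":0.065,"ax":0,"ay":0,"az":0,"gripper":-0.8},
    {"dx":0.169,"dy":0.053,"dz":0.122,"ax":0,"ay":0,"az":0,"gripper":-0.8},
    {"dx":0.26,"dy":0.081,"dz":0.17,"ax":0,"ay":0,"az":0,"gripper":-0.8},
    {"dx":0.356,"dy":0.111,"dz":0.211,"ax":0,"ay":0,"az":0,"gripper":-0.8},
    {"dx":0.415,"dy":0.129,"dz":0.23,"ax":0,"ay":0,"az":0,"gripper":-0.8},
    {"dx":0.415,"dy":0.129,"dz":0.23,"ax":0,"ay":0,"az":0,"gripper":-0.8},
    {"dx":0.415,"dy":0.129,"dz":0.23,"ax":0,"ay":0,"az":0,"gripper":-0.8},
  ],
)

```text
time: 31.0
eef_pos: [0.541, -0.0148, 0.238]
tcp_rot: [0.989, 0.15, 0.002, -0.0]
contact_force: [-3.1, 4.4, 5.2]
opening: 0.188
finger_force: 29.7
```

```bash
python3 rel.py
```

```text
t 31.0 tip box mm [33.3 59. ] tip z 213.0 tcp [ 0.541  -0.0148  0.238 ] F box [-1.7  5.1  5.2] op 0.188 [ 0.989  0.15   0.002 -0.   ]
```

Request:
jog_arm(
  increments=[
    {"dx":0,"dy":0,"dz":0,"ax":0,"ay":0,"az":0,"gripper":-0.1},
    {"dx":0,"dy":0,"dz":0,"ax":0,"ay":0,"az":0,"gripper":-0.1},
    {"dx":0,"dy":0,"dz":0,"ax":0,"ay":0,"az":0,"gripper":-0.1},
    {"dx":0,"dy":0,"dz":0.15,"ax":0,"ay":0,"az":0,"gripper":-0.1},
    {"dx":0,"dy":0,"dz":0.4,"ax":0,"ay":0,"az":0,"gripper":-0.1},
    {"dx":0,"dy":0,"dz":0.8,"ax":0,"ay":0,"az":0,"gripper":-0.1},
    {"dx":0,"dy":0,"dz":1,"ax":0,"ay":0,"az":0,"gripper":-0.1},
    {"dx":0,"dy":0,"dz":1,"ax":0,"ay":0,"az":0,"gripper":-0.1},
    {"dx":0,"dy":0,"dz":1,"ax":0,"ay":0,"az":0,"gripper":-0.1},
  ],
)

```text
time: 31.9
eef_pos: [0.5395, -0.0156, 0.3556]
tcp_rot: [0.989, 0.149, 0.0, 0.0]
contact_force: [-0.1, 0.2, -1.1]
opening: 0.451
finger_force: 0.0
```

```bash
python3 rel.py; python3 - <<'E'
from box import *
c=cam('scene'); cv2.imwrite('pics/end.png',c['frame'][80:360,220:540].repeat(2,0).repeat(2,1))
E
```

```text
t 31.9 tip box mm [31.5 58.6] tip z 330.6 tcp [ 0.5395 -0.0156  0.3556] F box [-0.1  0.2 -1.1] op 0.451 [0.989 0.149 0.    0.   ]
```

View pics/end.png

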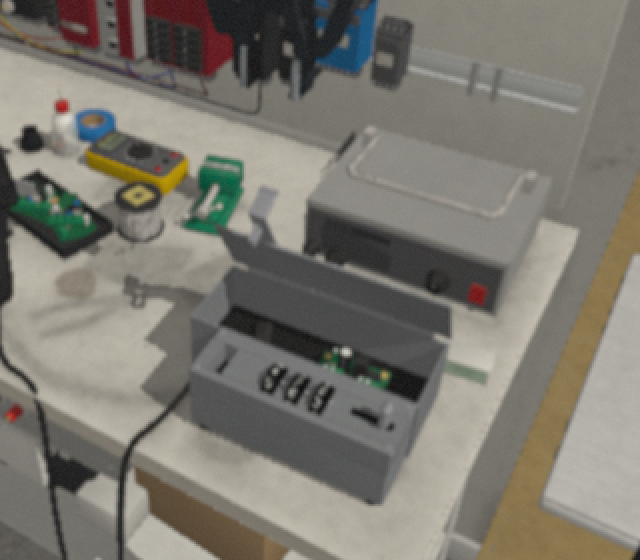

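The lid stands open at (330,280), the bolt is at the right, the gripper is clear, and the bystanders in view look unmoved.

```bash
python3 -c "
from plant import job
print(job.sign_off())"
```

```text
the job is handed in; nothing more can be done
None
```

The box is unlocked and open: 4, 7 and 2 on the line, bolt fully drawn, lid standing at about 60°, gripper clear, and the job handed in at about 32 s (the hand-in returned no verdict).

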